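Comb from the back of the hook

ROBOT

A 7-joint arm with a two-finger parallel gripper is mounted at the origin on a cart in front of the work surface, level with it; the furniture and walls round the work are solid. World frame = base frame: x ahead of the robot, y to its left, z up, the work surface at z = 0. Lengths are in mm, angles in rad, forces in N, time in s.
With the tool pointing down it reaches from about 400 to 875 mm from the base axis. Payload 19.3 kg.
Tool frame: the origin (TCP) lies at the very end of the fingers, on their centre line; the grasp point (between the pads) lies behind it (robot.tcp_to_grasp is the x of the grasp point in the tool frame, in mm); x points along the fingers, y is the direction in which the jaws open and shut, and the axes are right-handed (so a half turn about x gives the same grasp; the last joint's range is limited). The gripper opens to 85 mm and grips with 20 to 120 N. Pads are 22 mm wide; open, the fingers measure 114 mm over their backs; the gripper's body (76 mm by 85 mm) begins 54 mm behind the grasp point. The pads swing forward as they close: fully open they stand 13 mm farther back than shut.
Start: joints at [-1.364, 0.521, -0.036, 1.599, 0.021, 1.021, -0.113], TCP at [170.818, 601.195, 231.291] pointing down, gripper open.
Joint ranges: [-2.91, 2.91], [-0.3, 2.13], [-1.5, 1.42], [0.17, 2.43], [-1.26, 4.41], [0.16, 1.93], [-2.52, 2.52]. Speed limits (rad/s): [1.89, 1.89, 2.39, 2.39, 3.01, 3.01, 3.01].

INTERFACE

Orientations are given as [roll, pitch, yaw] about the fixed x, y, z axes, in that order (R = Rz(yaw) Ry(pitch) Rx(roll)).
In Python, from cell import robot gives the robot as it stands. The module is installed in compiled form; this text tells all that it offers.
- The arm moves only by the tool play_rows, never from a script. Its argument "series" is a list of rows, each a list of 7 numbers: the turn, a rotation vector about the tool's x, y, z each as a share of 0.08 rad, from -1 to 1, then the shift along the tool's x, y, z each as a share of 3 cm, from -1 to 1, then the gripper's target within -1 to 1 (fully open at 1, half-way at 0, shut at -1). In form: [[wx, wy, wz, dx, dy, dz, jaw], ...]. A call has 1 to 12 rows; each row shifts and turns the pose as measured when the row begins, along the tool's axes as they then stand; what a row does not reach is not made up. A row lasts 1/8 s, in which the tool goes at most 62.5 mm and 10.7 degrees, less where a joint would pass 70% of its speed; a pose out of reach is approached as far as the arm can. A call with a number of a shift or a turn outside -1 to 1 is refused whole. A call with a gripper value outside its range is refused whole. The fingers move at their own pace and stop on an object; the grip force is fixed at half the most. Time passes only in rows, so rows that do not move let the fingers close. It gives the time, the measured TCP pose, the force and the opening at its end, in the units of the state.
- robot.state(): the state, without advancing time (a new reading comes with each control period).
- robot.camera(name): name is "scene" or "top"; returns a dict with "img" (420x560x3 uint8, blue, green, red), "vertical_fov" (degrees; the focal length in pixels is half the picture's height over the tangent of half this angle, whatever the lens; pixels are square), "cx", "cy" (the principal point, pixels), "cam_to_world" (4x4, takes a point from camera to world coordinates). Camera axes: x right, y down, z forward; pixel columns grow to the right and rows downward; lengths in mm; the calibration is good to about 2 mm. A picture is of the moment at which its call begins. There is no depth.
- robot.hand_in(): hands the job in, once; it reports no verdict.
Trained networks look in the newest picture that a camera, given by its name, has taken for a name from the list of things; names that differ only in an ending like _2 or _b are one class to them, and where a whole thing is asked for, a point or a joint stands for the part that bears it (a point fixed in the world has none). Each returns a list of dicts, best first, with "conf" (0 to 1); they miss things now and then, are a little off and sometimes report something else, mostly with a low value. They report only what shows in the picture. A call takes as long as a camera call.
- robot.regions_of(camera, label): "pixels" (420x560 bool, what is visible of it) and "box" ([left, top, right, bottom] in pixels, round what is visible of it).
- robot.pinpoint(camera, label): "at" ([column, row] in pixels: a listed point, or the origin of a listed thing).
The state is a dict: "time": time; "q": joint angles; "joint_vel": joint speeds; "joint_efforts": joint torques, N m; "tcp_pos": TCP position; "tcp_rot": TCP orientation; "contact_force": force on the tool from outside, world axes, zero at the start; "wrist_torque": the same for the moment, N m; "gripper_width": finger opening in mm.
Only numpy, scipy, OpenCV 4.12 (cv2) and the standard library are available. Lean on these libraries where they do the work, as an engineer would, in place of code of your own. Each camera call takes 0.05 s, during which the arm holds its last target.

TASK

Set the gel caster up with the wide-toothed comb, which hangs at the back of the full hook: first move the two narrow-toothed combs in front of it over to the spare hook, whose wire is bent, and leave them hanging there without ever laying or dropping them on the bench. Then take the wide comb off and press it upright into the two slots of the casting tray until it is fully home against their spring clips. Combs, hooks and tray are brittle or bend easily, so feel your way and do not force anything (no more than about 12 N on the hooks, 25 N on the tray), and leave everything else on the bench where it is.

Things in the scene. Friction and masses are not known exactly. Their poses are not given: they have to be found in the camera images.
- wide_comb_grip (a point): White plastic well comb with three wide teeth, rearmost on the full hook, 11-15 mm before the bar. 6 mm thick (x), 78 mm wide (y), 114 mm high (z, up). This point: middle of its handle tab (30 mm wide), 14 mm below the top edge. Cross bar 78 mm wide, underside 78 mm, top 58 mm below this point; teeth, a row 58 mm wide, reach 100 mm below it. About 35 g.
- wide_comb_eye (a point): Middle of the wide comb's eye, 39 mm below its handle point: a rectangular hole through the handle front to back, 10 mm wide, 20 mm high. All three combs have the same outline and eye. A hanging comb rests with the eye's top edge (29 mm below its handle point) on the wire: its handle point is then 32.5 mm above the wire's axis.
- middle_comb_grip (a point): Comb of the same size and outline, with eight narrow teeth: second from the front on the full hook, its face 28 mm or more before the wide comb's. This point: middle of its handle tab, axes as for the wide comb.
- front_comb_grip (a point): Comb of the same size and outline, with eleven fine teeth: foremost on the full hook, 1 to 7 mm of air before the middle comb. This point: middle of its handle tab. Front and middle comb can be pinched together front to back (12 mm when pressed together) or taken singly.
- full_hook: The hook (left or right on the rail) that carries all three combs. Straight steel wire 7 mm thick. Origin: on its axis at the bar's front face. It runs 74 mm level along this frame's -x, away from the bar, then its last 14 mm rise 5.5 mm to a round end. The bar behind is 8 mm deep; its top is 6 mm above the wire's axis. Wire height over the bench 125 mm.
- spare_hook: Root of the empty hook, 150 mm beside the full one, same wire, same frame (z up, -x out from the bar). This wire was knocked: bent sideways at its root by up to 0.16 rad to either side, so its tip stands up to 14 mm left or right of this frame's -x axis. The readings do not show the bend, and it stays; the wire is stiff and its height true.
- comb_seat (a point): On the gel caster's tray: middle between its two comb slots, at the slot floors, 42 mm above the bench. x along the tray, y from slot to slot. Slots: notches in the 8 mm side walls (64 mm apart inside), 8 mm wide in x, 18 mm deep, open above, edges rounded. Home: cross bar on both slot floors, comb's handle point 78 mm above this point, comb's x along this x, either face forward.
- caster: Gel caster: pale tray 110 mm long (x), 80 mm wide (y), walls 60 mm above the bench, on a grey base 150x112 mm; fixed. Origin: middle of its underside. In each slot a sprung steel clip reaches 2.5 mm in from the +x side, gives way, and presses the comb against the -x side: pushing a comb home takes a few newtons and its own weight will not do it; on the slot floor it stops hard.
- vial_1: small brown glass vial with a white cap, 22x24x47 mm, standing; stands by, to be left alone. Origin at the middle of its underside.
- petri_1: closed round white petri dish, 61 mm across, 13 mm high; stands by, to be left alone. Origin at the middle of its underside.
- micropipette: single-channel micropipette lying on the bench, 234 mm long, 43 mm wide, 29 mm high; stands by, to be left alone. Origin at the middle of its underside.
- tube_strip_1: strip of eight small clear tubes, 78 mm long, 8 mm wide, 23 mm high; stands by, to be left alone. Origin at the middle of its underside.

How it is judged (in metres and radians):
On the way:
1. the front and middle combs hang on the spare hook while the wide comb still hangs on the full hook (x of front_comb_grip in the frame of spare_hook between -0.08 and -0.004 m and y of front_comb_grip in the frame of spare_hook between -0.02 and 0.02 m and z of front_comb_grip in the frame of spare_hook between 0.024 and 0.037 m and angle between each of front_comb_grip, middle_comb_grip, wide_comb_grip's own z axis and vertical below 0.25 rad and x of middle_comb_grip in the frame of spare_hook between -0.08 and -0.004 m and y of middle_comb_grip in the frame of spare_hook between -0.02 and 0.02 m and z of middle_comb_grip in the frame of spare_hook between 0.024 and 0.037 m and x of wide_comb_grip in the frame of full_hook between -0.08 and -0.004 m and y of wide_comb_grip in the frame of full_hook between -0.02 and 0.02 m and z of wide_comb_grip in the frame of full_hook between 0.024 and 0.037 m), for 0.2 s.
At the end, for the whole second after the job is handed in: Wide comb fully home in both slots: handle point 78 mm (-1.5, +2) above the slot floors, within 3 mm of the slot line and 5 mm of its middle, square to the tray within 0.06 rad, upright within 0.05. The other two hang by their eyes on the spare hook, upright within 0.25 rad (x of front_comb_grip in the frame of spare_hook between -0.08 and -0.004 m and y of front_comb_grip in the frame of spare_hook between -0.02 and 0.02 m and z of front_comb_grip in the frame of spare_hook between 0.024 and 0.037 m and angle between each of front_comb_grip, middle_comb_grip's own z axis and vertical below 0.25 rad and x of middle_comb_grip in the frame of spare_hook between -0.08 and -0.004 m and y of middle_comb_grip in the frame of spare_hook between -0.02 and 0.02 m and z of middle_comb_grip in the frame of spare_hook between 0.024 and 0.037 m and z of wide_comb_grip in the frame of comb_seat between 0.0765 and 0.08 m and x of wide_comb_grip in the frame of comb_seat between -0.003 and 0.003 m and y of wide_comb_grip in the frame of comb_seat between -0.005 and 0.005 m and angle between the x axis of wide_comb_grip and the x axis of comb_seat, either way round below 0.06 rad and angle between wide_comb_grip's own z axis and vertical below 0.05 rad); the robot touches nothing.
It fails at once if a narrow-toothed comb is dropped or laid on the bench (height (world z) of any of front_comb_grip, middle_comb_grip below 0.108 m).
It fails at once if more than 12 N on a hook (contact force between any of full_hook, spare_hook and anything else above 12 N).
It fails at once if more than 25 N on the tray (contact force between caster and anything else above 25 N).
It fails at once if another thing on the bench is moved (distance of any of vial_1, petri_1, micropipette, tube_strip_1 from where it was at the start of the episode above 0.015 m).
It also fails if it takes over 64 s, if anything falls off the work surface, if the arm or the gripper's body presses on something with over 40 N, if the wrist force passes 120 N, or if a joint passes its speed limit or range.

## Working session

There is one attempt and no reset: what is moved stays moved. The work goes in short steps, Python scripts to look and compute and a tool call to move; the robot and the scene stay as the last step left them, time stands still between calls to the robot, and variables do not carry over. Pictures are saved under pics/ and viewed, and the job is handed in when it is done.

Besides the shell and the picture viewer there is one more tool, called after "Emit:" by a JSON object that holds its "op" and its "data". play_rows: Moves the arm, as the interface text tells. Shift numbers are shares of 3 cm and turn numbers shares of 0.08 rad, none past 1 either way. Its arguments: {"type":"object","properties":{"series":{"type":"array"}},"required":["series"]}

```bash
mkdir -p pics
cat > h.py <<'E'
import numpy as np, cv2
from cell import robot
def cam(n):
    c=robot.camera(n); return c
def K(c):
    h=c["img"].shape[0]; f=h/2/np.tan(np.radians(c["vertical_fov"])/2); return f
def ray(c,uv):
    f=K(c); d=np.array([(uv[0]-c["cx"])/f,(uv[1]-c["cy"])/f,1.]); T=np.array(c["cam_to_world"])
    return T[:3,3],(T[:3,:3]@d)/np.linalg.norm(d)
def proj(c,p):
    T=np.linalg.inv(np.array(c["cam_to_world"])); q=T[:3,:3]@np.array(p,float)+T[:3,3]; f=K(c)
    return np.array([c["cx"]+f*q[0]/q[2],c["cy"]+f*q[1]/q[2]])
def tri(rs):
    A=np.zeros((3,3));b=np.zeros(3)
    for o,d in rs:
        P=np.eye(3)-np.outer(d,d);A+=P;b+=P@o
    x=np.linalg.solve(A,b)
    return x,[float(np.linalg.norm((np.eye(3)-np.outer(d,d))@(x-o))) for o,d in rs]
def atz(c,uv,z):
    o,d=ray(c,uv); return o+d*(z-o[2])/d[2]
E
python3 - <<'E'
from h import *
s=robot.state(); print({k:np.round(v,3).tolist() for k,v in s.items()}, robot.tcp_to_grasp)
C={n:cam(n) for n in("scene","top")}
for n,c in C.items():
    cv2.imwrite(f"pics/{n}0.png",c["img"]); print(n,K(c),np.round(c["cam_to_world"],3).tolist())
for l in ["wide_comb_grip","wide_comb_eye","middle_comb_grip","front_comb_grip","full_hook","spare_hook","comb_seat","caster","vial_1","petri_1","micropipette","tube_strip_1"]:
    r={n:robot.pinpoint(n,l) for n in C}
    print(l,{n:[(np.round(x["at"],1).tolist(),round(x["conf"],2)) for x in r[n][:3]] for n in r})
    if all(r.values()):
        x,e=tri([ray(C[n],r[n][0]["at"]) for n in C]); print("   ",x.round(1),np.round(e,1))
E
```

```text
{'time': 0.0, 'q': [-1.364, 0.522, -0.036, 1.6, 0.021, 1.021, -0.113], 'joint_vel': [0.002, -0.0, -0.0, 0.001, -0.0, 0.001, -0.001], 'joint_efforts': [-0.001, -92.712, 1.979, -36.994, 0.018, 0.008, -0.0], 'tcp_pos': [170.772, 600.871, 230.719], 'tcp_rot': [-1.47, 1.57, -1.746], 'contact_force': [-0.588, -0.675, 0.656], 'wrist_torque': [-0.003, -0.058, -0.025], 'gripper_width': 85.417} -18.700000000000003
scene 508.22077507275606 [[0.696, -0.426, 0.578, -105.381], [-0.718, -0.436, 0.542, -606.783], [0.022, -0.793, -0.609, 779.087], [0.0, 0.0, 0.0, 1.0]]
top 512.5310588021193 [[-0.026, -0.996, 0.081, 447.546], [-1.0, 0.026, -0.001, -34.026], [-0.001, -0.081, -0.997, 1162.339], [0.0, 0.0, 0.0, 1.0]]
wide_comb_grip {'scene': [([322.5, 173.6], 0.87)], 'top': [([270.9, 140.4], 0.71), ([240.6, 268.3], 0.37)]}
    [651.  -23.3 152.3] [4.1 4.1]
wide_comb_eye {'scene': [([321.4, 188.2], 0.6)], 'top': [([272.3, 149.0], 0.52)]}
    [641.7 -27.5 118.7] [1.4 1.4]
middle_comb_grip {'scene': [([316.3, 180.0], 0.59)], 'top': [([269.5, 161.0], 0.71)]}
    [615.2 -25.4 152.3] [4. 4.]
front_comb_grip {'
[... 492 characters left out ...]
0.7)]}
    [457.3 247.9  42.7] [2.8 2.8]
caster {'scene': [([190.6, 206.7], 0.71)], 'top': [([146.4, 234.2], 0.93), ([144.5, 244.7], 0.41)]}
    [478.8 262.1  -5. ] [1.9 1.9]
vial_1 {'scene': [([261.9, 244.1], 0.49)], 'top': [([273.5, 147.5], 0.7), ([245.5, 217.1], 0.44)]}
    [607.   17.2 -33.8] [82. 82.]
petri_1 {'scene': [([262.0, 285.8], 0.78)], 'top': [([292.9, 255.4], 0.96)]}
    [418.8 -66.4  -4.2] [2.8 2.8]
micropipette {'scene': [([345.9, 339.3], 0.72)], 'top': [([381.9, 250.2], 0.75)]}
    [ 430.1 -273.8   -4.9] [4.4 4.4]
tube_strip_1 {'scene': [([223.4, 262.7], 0.71), ([325.1, 187.7], 0.45)], 'top': [([240.0, 267.2], 0.64), ([269.3, 142.1], 0.6)]}
    [400.9  48.7  -3.1] [4.7 4.7]
```

View pics/scene0.png

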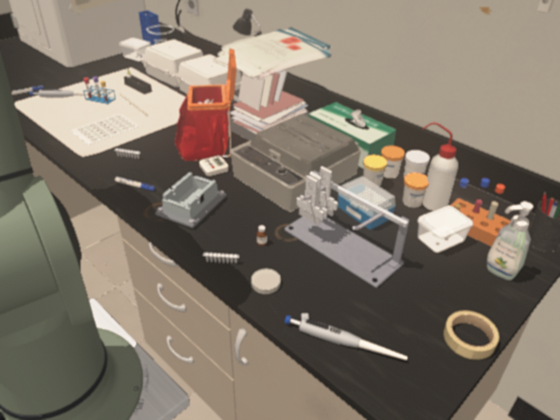

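View pics/top0.png

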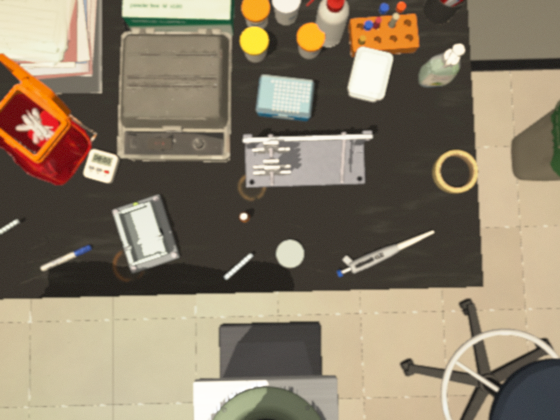

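Run:
```python
import cv2
a=cv2.imread("pics/scene0.png")[130:310,150:420]; cv2.imwrite("pics/scene0c.png",cv2.resize(a,None,fx=2.96,fy=2.96,interpolation=cv2.INTER_CUBIC))
a=cv2.imread("pics/top0.png")[110:260,90:380]; cv2.imwrite("pics/top0c.png",cv2.resize(a,None,fx=2.75,fy=2.75,interpolation=cv2.INTER_CUBIC))
```

```text
(no output)
```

View pics/scene0c.png

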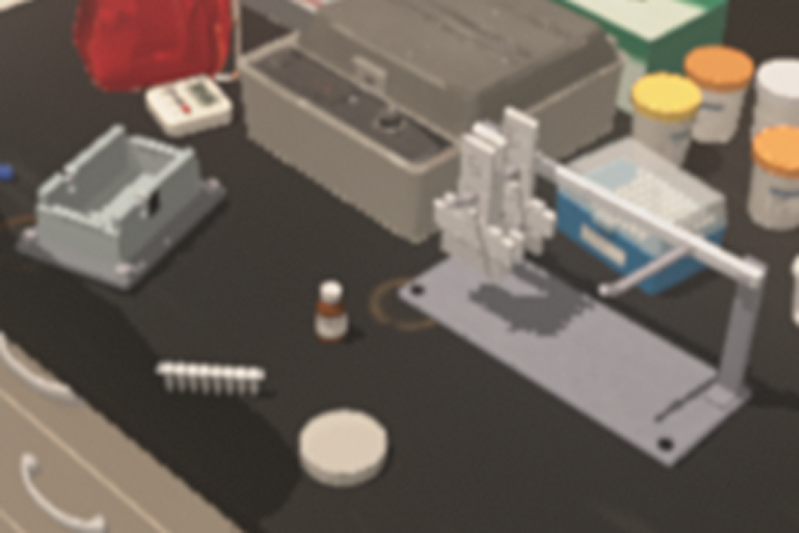

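View pics/top0c.png

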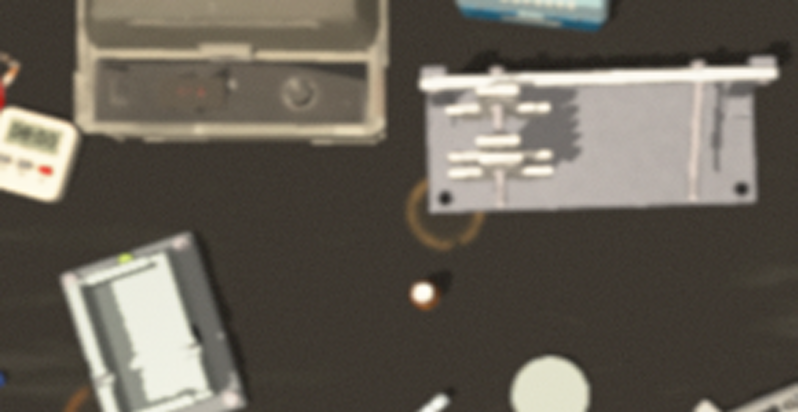

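The top view shows the rack almost square to the world axes. The full hook is at col ≈272, and the spare wire runs from about (343.5,141) to (342,183). The tray is at about (145,233), yawed. I'll zoom in to measure these more exactly.

Run:
```python
import cv2
def cr(n,x0,y0,x1,y1,f,o):
    a=cv2.imread(f"pics/{n}.png")[y0:y1,x0:x1]; a=cv2.resize(a,None,fx=f,fy=f,interpolation=cv2.INTER_CUBIC)
    for x in range(x0-x0%10+10,x1,10):
        cv2.line(a,(int((x-x0+.5)*f),0),(int((x-x0+.5)*f),6 if x%50 else 16),(0,255,255),1)
        cv2.putText(a,str(x),(int((x-x0+.5)*f)-8,18),0,.35,(0,255,255))
    for y in range(y0-y0%10+10,y1,10):
        cv2.line(a,(0,int((y-y0+.5)*f)),(6,int((y-y0+.5)*f)),(0,255,255),1); cv2.putText(a,str(y),(8,int((y-y0+.5)*f)+4),0,.35,(0,255,255))
    cv2.imwrite(f"pics/{o}.png",a)
cr("top0",235,125,380,195,5.5,"t_rack")
cr("top0",105,185,185,280,6.3,"t_tray")
cr("scene0",280,150,420,290,4.2,"s_rack")
cr("scene0",150,165,235,230,9,"s_tray")
```

```text
(no output)
```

View pics/t_rack.png

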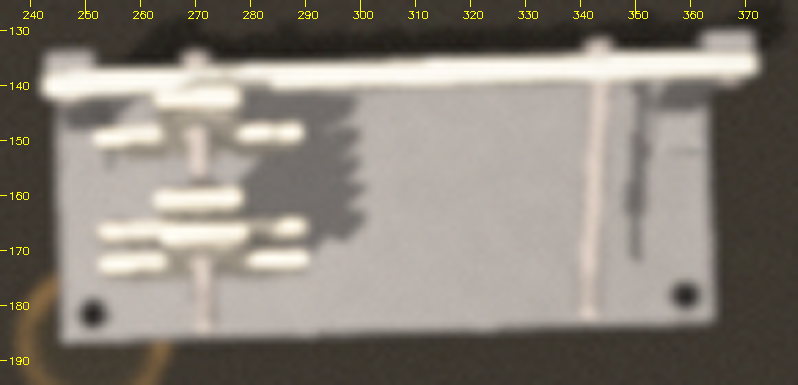

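View pics/t_tray.png

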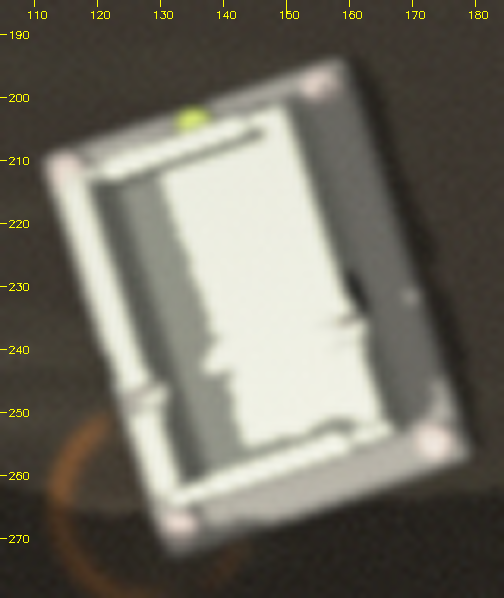

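View pics/s_rack.png

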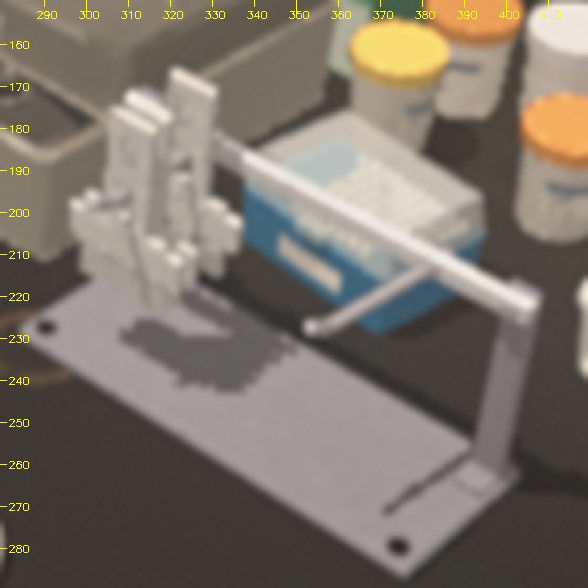

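View pics/s_tray.png

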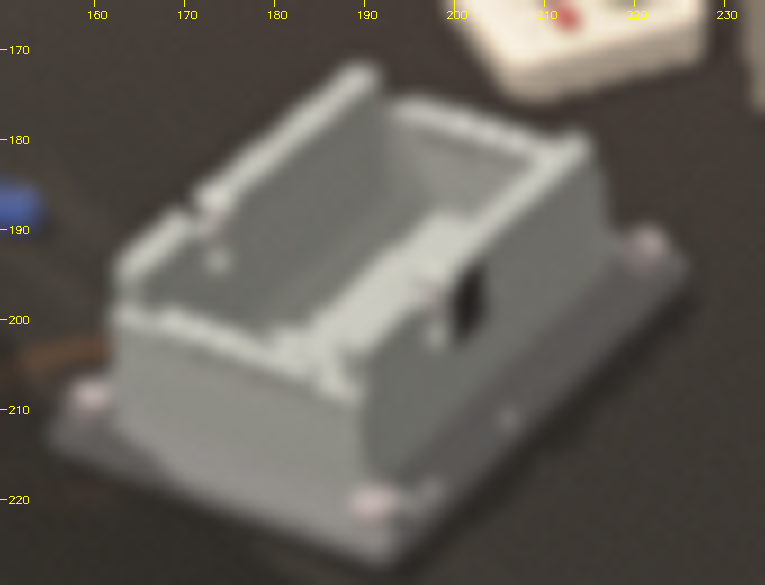

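```bash
cat > m.py <<'E'
from h import *
c=cam("top"); g=cv2.cvtColor(c["img"],cv2.COLOR_BGR2GRAY).astype(float)
im=c["img"].astype(float)
def wire(y,x0,x1):
    row=im[y,x0:x1]; base=np.median(np.r_[row[:4],row[-4:]],axis=0)
    w=np.linalg.norm(row-base,axis=1); w[w<0.25*w.max()]=0
    return (w*np.arange(x0,x1)).sum()/w.sum()
ps=[]
for y in range(144,182,2):
    u=wire(y,334,349 if y<500 else 0); ps.append((u,y))
ps=np.array(ps); print(ps.round(2).tolist())
W=np.array([atz(c,p,127.5) for p in ps]); k=np.polyfit(W[:,0],W[:,1],1); print("spare slope",k, "res",np.std(W[:,1]-np.polyval(k,W[:,0])), W[[0,-1]].round(1))
ps=np.array([(wire(y,263,279),y) for y in (150,152,154,175,177,179,181,183)]);print(ps.round(2).tolist())
W=np.array([atz(c,p,127.5) for p in ps]); k=np.polyfit(W[:,0],W[:,1],1); print("full slope",k,W[[0,-1]].round(1))
# bar front edge
for x in (290,300,310,320,330,355): print(x,[int(v) for v in g[128:146,x]])
for x in (265,271,277): print(x,[int(v) for v in g[136:190,x]])
for n,p in {"bar top centre L":(250,139.7),"R":(365,136.2)}.items(): print(n,atz(c,p,131).round(1))
for n,p,z in [("wideTop",(271,142),171.5),("midTop",(271,160.3),171.5),("frTop",(271,167.2),171.5),("widebar",(283,148.7),99.5),("midbar",(289,166),99.5),("frbar",(286,171.8),99.5)]: print(n,atz(c,p,z).round(1))
print("tips",atz(c,(341.5,182.5),132).round(1),atz(c,(271.7,184.5),132).round(1))
# holes on base
print("rack holes",atz(c,(251.5,181.5),3).round(1),atz(c,(359,178.5),3).round(1))
for n,p in {"A":(127.5,247.5),"B":(160.5,235.8)}.items(): print("slot",n,atz(c,p,60).round(1))
scr=[(115,211),(155.5,198),(173.5,254.5),(133.5,267.5)]
S=np.array([atz(c,p,10) for p in scr]); print(S.round(1).tolist(),S.mean(0).round(1))
for a,b in((0,1),(3,2),(0,3),(1,2)): print(np.arctan2(*(S[b]-S[a])[[1,0]]).round(4),np.linalg.norm(S[b]-S[a]).round(1))
E
python3 m.py
```

```text
[[343.47, 144.0], [343.06, 146.0], [343.05, 148.0], [342.93, 150.0], [342.51, 152.0], [342.41, 154.0], [342.46, 156.0], [343.54, 158.0], [344.08, 160.0], [344.06, 162.0], [343.07, 164.0], [341.99, 166.0], [341.6, 168.0], [341.39, 170.0], [341.43, 172.0], [341.63, 174.0], [341.79, 176.0], [341.83, 178.0], [341.98, 180.0]]
spare slope [-8.50666725e-02 -1.19065152e+02] res 1.3212971410989804 [[ 647.6 -174.3  127.5]
 [ 573.7 -168.5  127.5]]
[[270.31, 150.0], [270.41, 152.0], [270.13, 154.0], [271.14, 175.0], [272.16, 177.0], [272.2, 179.0], [272.87, 181.0], [272.43, 183.0]]
full slope [ 4.57386511e-02 -5.32422136e+01] [[639.1 -24.4 127.5]
 [571.2 -27.  127.5]]
290 [57, 53, 50, 43, 36, 38, 31, 63, 157, 237, 249, 248, 225, 161, 120, 110, 109, 110]
300 [59, 54, 51, 47, 37, 35, 46, 89, 174, 237, 249, 244, 202, 165, 162, 160, 164, 171]
310 [59, 56, 52, 41, 37, 33, 53, 121, 204, 242, 250, 244, 210, 177, 177, 178, 178, 181]
320 [56, 50, 44, 36, 36, 33, 66, 160, 237, 249, 247, 230, 188, 174, 177, 178, 177, 178]
330 [56, 52, 44, 35, 34, 41, 82, 170, 239, 250, 245, 215, 176, 174, 176, 177, 176, 17
[... 750 characters left out ...]
 177, 218, 242, 241, 200, 147, 133, 186, 240, 245, 225, 185, 159, 148, 144, 140, 143, 163, 180, 183, 186, 183, 185, 184, 183, 184, 181, 161, 113, 69, 57, 56]
bar top centre L [660.8  16.4 131. ]
R [ 661.9 -218.3  131. ]
wideTop [646.8 -26.6 171.5]
midTop [610.6 -25.7 171.5]
frTop [597.  -25.3 171.5]
widebar [646.4 -50.9  99.5]
midbar [609.4 -62.4  99.5]
frbar [597.4 -55.8  99.5]
tips [ 568.  -166.8  132. ] [567.7 -25.5 132. ]
rack holes [590.8  21.4   3. ] [ 591.3 -223.6    3. ]
slot A [448.3 287.4  60. ]
slot B [471.5 216.5  60. ]
[[531.1, 330.0, 10.0], [558.1, 238.5, 10.0], [430.1, 199.1, 10.0], [403.5, 288.7, 10.0]] [480.7 264.1  10. ]
-1.2834 95.4
-1.2825 93.5
-2.8289 134.0
-2.8431 133.9
```

```bash
cat > m2.py <<'E'
from h import *
c=cam("top"); g=cv2.cvtColor(c["img"],cv2.COLOR_BGR2GRAY).astype(float)
def edges(row,x0,x1,th):
    r=g[row]; out=[]
    for x in range(x0,x1):
        a,b=r[x]-th,r[x+1]-th
        if a*b<0: out.append(round(x+a/(a-b),2))
    return out
for n,rows in {"wide":(141,142,143),"mid":(160,161),"fr":(166,167,168)}.items():
    for r in rows: print(n,r,edges(r,255,290,212))
for n,rows in {"wbar":(148,149),"mbar":(165,166,167),"fbar":(171,172,173)}.items():
    for r in rows: print(n,r,edges(r,245,298,205))
for y in list(range(143,186,3)): print(y,[int(v) for v in g[y,335:351]])
for y in (150,152,154,156,175,177,179,181,183,184): print(y,[int(v) for v in g[y,263:281]])
r=g[:,:]
s=robot.state(); print(s["time"])
E
python3 m2.py
```

```text
wide 141 [np.float64(277.38)]
wide 142 [np.float64(262.48), np.float64(277.63)]
wide 143 [np.float64(262.69), np.float64(277.48)]
mid 160 [np.float64(262.52), np.float64(278.08)]
mid 161 [np.float64(262.34), np.float64(278.03)]
fr 166 [np.float64(279.24), np.float64(284.86), np.float64(289.35)]
fr 167 [np.float64(279.15)]
fr 168 [np.float64(263.59), np.float64(278.03)]
wbar 148 [np.float64(255.21), np.float64(263.47), np.float64(278.46), np.float64(289.1)]
wbar 149 [np.float64(251.54), np.float64(263.71), np.float64(269.38), np.float64(270.56), np.float64(277.98), np.float64(289.18)]
mbar 165 [np.float64(253.5), np.float64(255.6), np.float64(257.38), np.float64(265.12), np.float64(285.47), np.float64(289.29)]
mbar 166 [np.float64(252.23), np.float64(279.44), np.float64(284.62), np.float64(289.5)]
mbar 167 [np.float64(252.31), np.float64(279.28), np.float64(285.93)]
fbar 171 [np.float64(253.2), np.float64(264.09), np.float64(280.46), np.float64(290.45)]
fbar 172 [np.float64(252.19), np.float64(264.5), np.float64(279.85), np.float64(290.66)]
fbar 173 [np.float64(252.12), np.float64(264
[... 1598 characters left out ...]
, 176, 179, 178, 175, 169, 160]
156 [183, 181, 181, 182, 181, 180, 182, 191, 190, 176, 168, 175, 179, 181, 180, 171, 153, 132]
175 [165, 163, 163, 164, 163, 163, 166, 184, 205, 198, 174, 158, 163, 165, 162, 161, 158, 158]
177 [185, 185, 187, 185, 185, 181, 176, 184, 196, 189, 175, 174, 181, 183, 183, 183, 184, 183]
179 [186, 188, 186, 187, 185, 182, 178, 181, 189, 184, 173, 174, 181, 183, 183, 184, 185, 185]
181 [185, 185, 185, 185, 185, 187, 186, 189, 191, 182, 169, 166, 178, 182, 183, 183, 184, 183]
183 [187, 186, 186, 185, 183, 185, 186, 192, 198, 192, 175, 171, 178, 183, 184, 182, 183, 184]
184 [186, 185, 184, 183, 182, 183, 184, 192, 200, 199, 183, 176, 181, 183, 182, 182, 181, 181]
1.4
```

Run:
```python
from h import *
c=cam("top")
for n,p,z in [("wt",(270.06,142),171.5),("mt",(270.25,160.5),171.5),("ft",(271.3,167.5),171.5),("wb",(270.36,148.7),99.5),("mb",(270.85,166),99.5),("fb",(271.4,172),99.5),
 ("wire",(270.5,152.5),127),("wire",(271.4,175),127),("wire",(271.4,184),131),
 ("sp",(343.3,144.5),127),("sp",(342.4,156),127),("sp",(342.4,160),127),("sp",(341.8,168),127),("sp",(341.5,172),127),("sp",(341.5,182),131)]: print(n,atz(c,p,z).round(1))
s=robot.state(); from scipy.spatial.transform import Rotation as R
print(R.from_euler("xyz",s["tcp_rot"]).as_matrix().round(3), s["contact_force"])
C={"scene":cam("scene"),"top":c}
# verify by projecting into scene
i=C["scene"]["img"].copy(); i=cv2.resize(i,None,fx=4,fy=4,interpolation=cv2.INTER_CUBIC)
def mk(p,col):
    u=proj(C["scene"],p); cv2.circle(i,tuple(int(v*4+2) for v in u),3,col,-1)
for p in [(657,-172,125),(572,-167,131),(657,-25.5,125),(569,-25.5,131)]: mk(p,(0,0,255))
for p in [(597,-26,171.5),(610,-26,171.5),(647,-26,171.5)]: mk(p,(0,255,0))
for x,y in [(448.3,287.4),(471.5,216.5)]: mk((x,y,60),(255,0,0))
for p in [(531.1,330,10),(558,238.5,10),(430,199,10),(403.5,288.7,10)]: mk(p,(0,255,255))
cv2.imwrite("pics/ov1.png",i[600:1160,1120:1680]); cv2.imwrite("pics/ov2.png",i[640:960,580:980])
```

```text
wt [646.9 -24.7 171.5]
mt [610.3 -24.2 171.5]
ft [596.4 -25.9 171.5]
wb [647.1 -24.3  99.5]
mb [610.4 -24.5  99.5]
fb [597.8 -25.3  99.5]
wire [634.1 -24.7 127. ]
wire [587.7 -25.4 127. ]
wire [568.8 -24.9 131. ]
sp [ 646.7 -173.9  127. ]
sp [ 623.  -171.2  127. ]
sp [ 614.8 -170.9  127. ]
sp [ 598.3 -169.1  127. ]
sp [ 590.1 -168.2  127. ]
sp [ 569.2 -166.9  131. ]
[[-0.     0.273  0.962]
 [ 0.     0.962 -0.273]
 [-1.     0.    -0.   ]] [-0.13428117  0.28688534  0.38697111]
```

View pics/ov1.png

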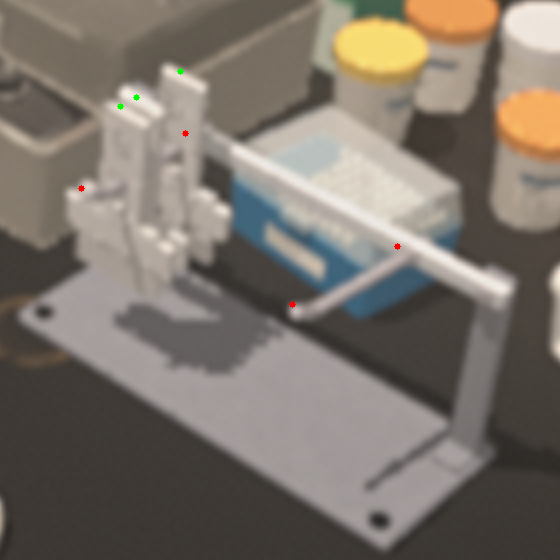

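View pics/ov2.png

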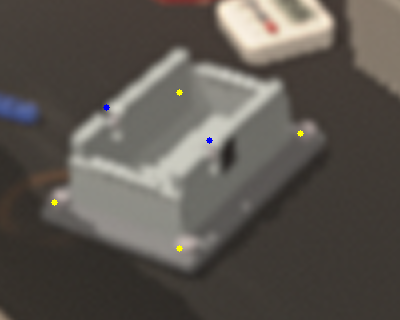

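```bash
cat >> h.py <<'E'
from scipy.spatial.transform import Rotation as Rn
def down(yaw): # tool x down, tool y at given yaw in world
    y=np.array([np.cos(yaw),np.sin(yaw),0]);x=np.array([0,0,-1.]);return np.c_[x,y,np.cross(x,y)]
def plan(p,yaw,jaw,step=30,tstep=.08,n=None,p0=None,R0=None,minrows=1):
    s=robot.state(); P=np.array(s["tcp_pos"]) if p0 is None else np.array(p0,float)
    R=Rn.from_euler("xyz",s["tcp_rot"]).as_matrix() if R0 is None else R0
    p=np.array(p,float);Rt=down(yaw);rows=[]
    while True:
        d=p-P; w=Rn.from_matrix(R.T@Rt).as_rotvec()
        k=max(np.abs(R.T@d).max()/step,np.abs(w).max()/tstep)
        k=max(int(np.ceil(k-.02)),minrows-len(rows),1)
        r=np.r_[w/k/.08,(R.T@d)/k/30]
        r=np.clip(np.round(r,3),-1,1)
        rows.append([*r.tolist(),jaw])
        P=P+R@(r[3:]*30);R=R@Rn.from_rotvec(r[:3]*.08).as_matrix()
        if k<=1 or len(rows)>60:break
    print(len(rows),"rows, end",P.round(2))
    for i in range(0,len(rows),12): print("["+",".join("["+",".join(f"{v:g}" for v in r)+"]" for r in rows[i:i+12])+"]")
    return P,R
def st():
    s=robot.state();R=Rn.from_euler("xyz",s["tcp_rot"]).as_matrix()
    print("t",round(s["time"],2),"p",np.round(s["tcp_pos"],2),"yawY",round(np.arctan2(R[1,1],R[0,1]),4),"tilt",np.round(R[:2,0],4),"F",np.round(s["contact_force"],2),"w",round(s["gripper_width"],2),"q",np.round(s["q"],2))
    return s,R
E
python3 -c "
from h import *
st(); plan((540,-25,232),0,-.2)"
```

```text
t 1.5 p [170.85 601.19 231.3 ] yawY 1.2939 tilt [ 0. -0.] F [-0.48  0.7   0.04] w 85.52 q [-1.36  0.52 -0.04  1.6   0.02  1.02 -0.11]
23 rows, end [540.01 -24.99 232.  ]
[[0.899,0,-0,-0.001,-0.929,0.975,-0.2],[0.849,0,-0,-0.001,-0.809,0.981,-0.2],[0.801,0,-0,-0.001,-0.699,0.976,-0.2],[0.757,0,-0,-0.001,-0.6,0.962,-0.2],[0.757,0,-0,-0.001,-0.54,0.997,-0.2],[0.712,0,-0,-0.001,-0.451,0.967,-0.2],[0.712,0,-0,-0.001,-0.395,0.992,-0.2],[0.668,0,-0,-0.001,-0.317,0.949,-0.2],[0.668,0,-0,-0.001,-0.266,0.965,-0.2],[0.668,0,-0,-0.001,-0.214,0.977,-0.2],[0.668,0,-0,-0.001,-0.161,0.987,-0.2],[0.668,0,-0,-0.001,-0.108,0.995,-0.2]]
[[0.668,0,-0,-0.001,-0.055,0.999,-0.2],[0.668,0,-0,-0.001,-0.002,1,-0.2],[0.668,0,-0,-0.001,0.052,0.999,-0.2],[0.668,0,-0,-0.001,0.105,0.995,-0.2],[0.668,0,-0,-0.001,0.158,0.988,-0.2],[0.668,0,-0,-0.001,0.211,0.978,-0.2],[0.668,0,-0,-0.001,0.263,0.966,-0.2],[0.668,0,-0,-0.001,0.314,0.95,-0.2],[0.667,0,-0,-0.001,0.364,0.932,-0.2],[0.668,0,-0,-0.001,0.414,0.911,-0.2],[0.667,0,-0,-0.001,0.462,0.888,-0.2]]
```

Emit:
{"op": "play_rows", "data": {"series": [[0.9,0,0,0,-0.93,0.975,-0.2],[0.85,0,0,0,-0.81,0.98,-0.2],[0.8,0,0,0,-0.7,0.975,-0.2],[0.76,0,0,0,-0.6,0.96,-0.2],[0.76,0,0,0,-0.54,0.995,-0.2],[0.71,0,0,0,-0.45,0.965,-0.2],[0.71,0,0,0,-0.395,0.99,-0.2],[0.67,0,0,0,-0.32,0.95,-0.2],[0.67,0,0,0,-0.265,0.965,-0.2],[0.67,0,0,0,-0.215,0.975,-0.2],[0.67,0,0,0,-0.16,0.985,-0.2],[0.67,0,0,0,-0.11,0.995,-0.2]]}}

```text
time: 3.0
tcp_pos: [373.5, 248.6, 231.6]
tcp_rot: [2.288, 1.567, 1.284]
contact_force: [0.7, -0.0, -0.1]
gripper_width: 34.1
```

```bash
python3 -c "
from h import *
st(); plan((540,-25,232),0,-.2)"
```

```text
t 3.0 p [373.46 248.55 231.61] yawY 0.5667 tilt [0.001  0.0035] F [ 0.68 -0.04 -0.09] w 34.1 q [-0.92  0.24  0.24  2.05 -0.08  0.85 -0.07]
11 rows, end [539.99 -25.   232.01]
[[0.644,-0.004,-0.002,-0.004,-0.019,0.97,-0.2],[0.644,-0.004,-0.002,-0.003,0.031,0.97,-0.2],[0.644,-0.004,-0.002,-0.003,0.081,0.967,-0.2],[0.644,-0.003,-0.002,-0.003,0.13,0.962,-0.2],[0.644,-0.004,-0.002,-0.002,0.18,0.954,-0.2],[0.644,-0.003,-0.003,-0.002,0.228,0.943,-0.2],[0.644,-0.004,-0.002,-0.002,0.277,0.93,-0.2],[0.644,-0.003,-0.003,-0.002,0.324,0.915,-0.2],[0.644,-0.004,-0.002,-0.002,0.371,0.897,-0.2],[0.644,-0.003,-0.003,-0.001,0.417,0.876,-0.2],[0.644,-0.004,-0.002,-0.002,0.461,0.854,-0.2]]
```

Motion follows the plan well, so I'll continue.

Emit:
{"op": "play_rows", "data": {"series": [[0.645,0,0,0,-0.02,0.97,-0.2],[0.645,0,0,0,0.03,0.97,-0.2],[0.645,0,0,0,0.08,0.965,-0.2],[0.645,0,0,0,0.13,0.96,-0.2],[0.645,0,0,0,0.18,0.955,-0.2],[0.645,0,0,0,0.23,0.945,-0.2],[0.645,0,0,0,0.275,0.93,-0.2],[0.645,0,0,0,0.325,0.915,-0.2],[0.645,0,0,0,0.37,0.9,-0.2],[0.645,0,0,0,0.415,0.875,-0.2],[0.645,0,0,0,0.46,0.855,-0.2],[0,0,0,0,0,0,-0.2]]}}

```text
time: 4.5
tcp_pos: [543.4, -37.4, 232.4]
tcp_rot: [2.4, 1.563, 0.807]
contact_force: [-0.2, 0.7, 0.0]
gripper_width: 34.1
```

```bash
python3 -c "
from h import *
s,R=st(); 
for n in('scene','top'):
    c=cam(n); i=c['img'].copy(); u=proj(c,s['tcp_pos']); print(n,u)
    i=cv2.resize(i,None,fx=5,fy=5,interpolation=cv2.INTER_CUBIC)
    g=np.array(s['tcp_pos'])
    for k in (-17,0,17): 
        u=proj(c,g+R[:,1]*k); cv2.circle(i,(int(u[0]*5+2),int(u[1]*5+2)),2,(0,0,255),-1)
    x,y=int(u[0]*5),int(u[1]*5); cv2.imwrite(f'pics/g_{n}.png',i[max(0,y-280):y+280,x-350:x+350])
plan((604,-25,205),0,-.2)"
```

```text
t 4.5 p [543.45 -37.42 232.39] yawY -0.022 tilt [0.0051 0.0054] F [-0.18  0.67  0.  ] w 34.12 q [-0.38  0.43  0.47  1.83 -0.24  0.93  0.17]
scene [297.79050979 163.50114001]
top [277.94183766 191.16033346]
3 rows, end [604.01 -25.   204.99]
[[-0.078,-0.027,-0.018,0.307,0.677,-0.126,-0.2],[-0.078,-0.027,-0.018,0.306,0.678,-0.122,-0.2],[-0.078,-0.026,-0.019,0.304,0.68,-0.119,-0.2]]
```

View pics/g_scene.png

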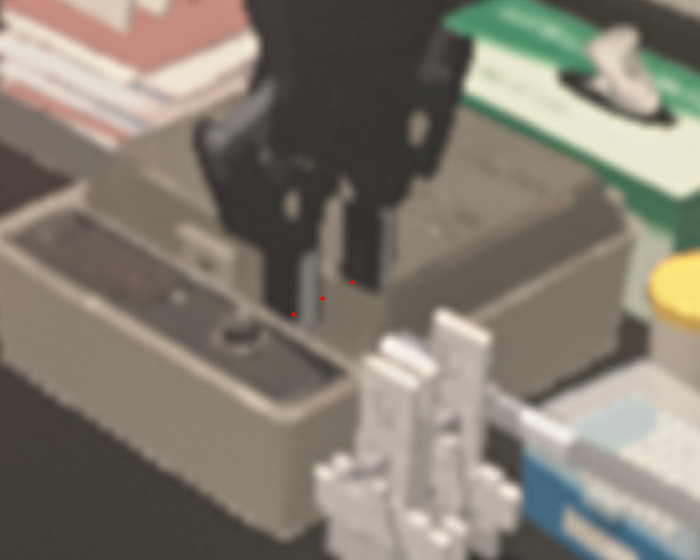

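View pics/g_top.png

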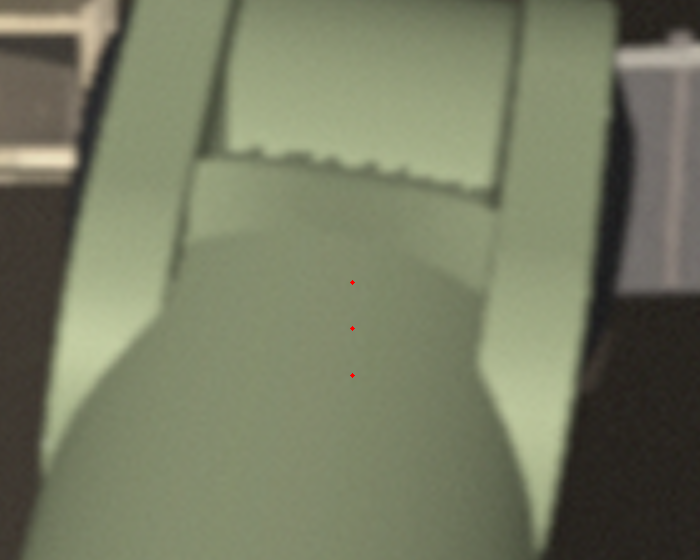

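Emit:
{"op": "play_rows", "data": {"series": [[-0.08,-0.025,-0.02,0.3,0.68,-0.125,-0.2],[-0.08,-0.025,-0.02,0.3,0.68,-0.12,-0.2],[-0.08,-0.025,-0.02,0.3,0.68,-0.12,-0.2],[0,0,0,0,0,0,-0.2]]}}

```text
time: 5.1
tcp_pos: [604.6, -19.9, 205.2]
tcp_rot: [-2.958, 1.568, 1.763]
contact_force: [-0.4, 0.3, -0.2]
gripper_width: 34.3
```

```bash
cat > look.py <<'E'
from h import *
import sys
s,R=st(); c=cam('scene'); i=c['img']; x0,y0,x1,y1=[int(v) for v in sys.argv[2:6]]; f=min(780/(x1-x0),590/(y1-y0))
a=cv2.resize(i[y0:y1,x0:x1],None,fx=f,fy=f,interpolation=cv2.INTER_CUBIC)
cv2.imwrite(f'pics/{sys.argv[1]}.png',a)
E
python3 look.py l1 270 110 400 230; python3 -c "
from h import *
plan((604,-25,142),0,-.2,step=20)"
```

```text
t 5.1 p [604.59 -19.85 205.21] yawY 0.0083 tilt [-0.0006  0.0029] F [-0.39  0.27 -0.23] w 34.26 q [-0.36  0.56  0.44  1.7  -0.28  0.95  0.19]
4 rows, end [603.99 -24.99 142.01]
[[0.024,-0.009,0.001,0.53,-0.001,0.042,-0.2],[0.024,-0.01,0.001,0.53,-0.001,0.041,-0.2],[0.024,-0.009,0.001,0.531,-0,0.041,-0.2],[0.024,-0.01,0.002,0.53,-0.001,0.04,-0.2]]
```

View pics/l1.png

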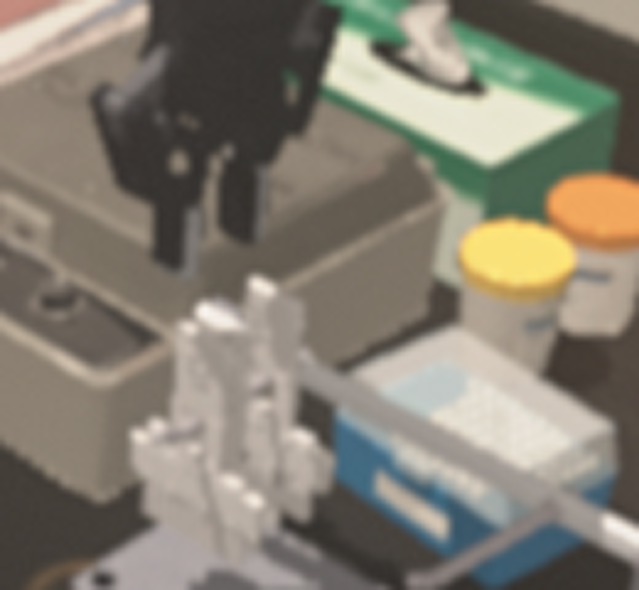

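Emit:
{"op": "play_rows", "data": {"series": [[0.025,-0.01,0,0.5,0,0.06,-0.2],[0.025,-0.01,0,0.5,0,0.06,-0.2],[0.025,-0.01,0,0.33,0,0.05,-0.2],[0,0,0,0,0,0,-0.2]]}}

```text
time: 5.65
tcp_pos: [602.3, -25.3, 163.3]
tcp_rot: [-2.325, 1.569, 2.389]
contact_force: [0.4, 0.9, 0.4]
gripper_width: 34.3
```

```bash
python3 look.py l2 270 120 380 220; python3 -c "
from h import *
plan((604,-25,142),0,-.2,step=20)"
```

```text
t 5.65 p [602.33 -25.26 163.28] yawY 0.0015 tilt [-0.001   0.0009] F [0.42 0.94 0.39] w 34.32 q [-0.34  0.6   0.42  1.74 -0.31  0.86  0.22]
2 rows, end [603.99 -25.01 142.01]
[[0.01,-0.006,0.003,0.362,0.024,-0.004,-0.2],[0.009,-0.006,0.002,0.362,0.024,-0.003,-0.2]]
```

View pics/l2.png

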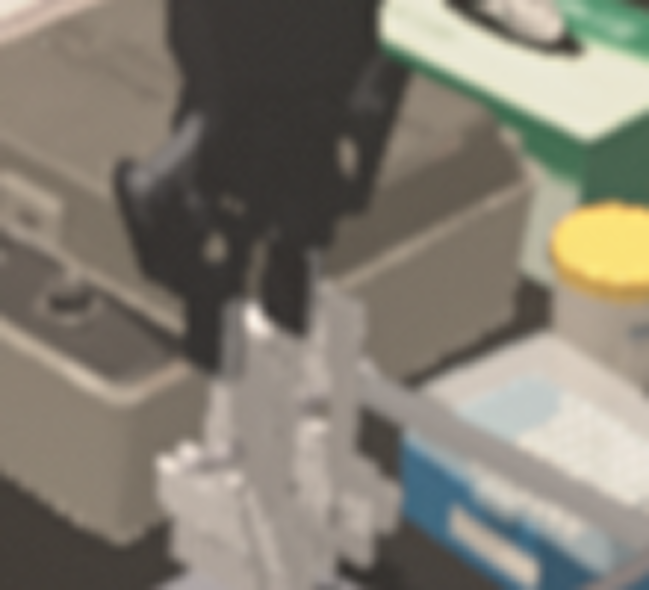

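Emit:
{"op": "play_rows", "data": {"series": [[0,0,0,0.35,0.025,0,-0.2],[0,0,0,0.35,0.025,0,-0.2],[0,0,0,0,0,0,-0.2]]}}

```text
time: 6.08
tcp_pos: [604.4, -25.1, 141.7]
tcp_rot: [2.842, 1.57, 1.273]
contact_force: [-0.0, -0.8, -0.5]
gripper_width: 34.1
```

Emit:
{"op": "play_rows", "data": {"series": [[0,0,0,0,0,0,-0.35],[0,0,0,0,0,0,-0.45],[0,0,0,0,0,0,-0.55],[0,0,0,0,0,0,-0.65],[0,0,0,0,0,0,-0.65]]}}

```text
time: 6.7
tcp_pos: [604.8, -25.1, 142.3]
tcp_rot: [2.303, 1.569, 0.734]
contact_force: [0.3, -0.9, -0.3]
gripper_width: 15.0
```

```bash
python3 look.py l3 270 120 380 220
```

```text
t 6.7 p [604.78 -25.14 142.33] yawY 0.0016 tilt [0.0013 0.0012] F [ 0.33 -0.87 -0.29] w 15.05 q [-0.33  0.63  0.4   1.75 -0.32  0.82  0.23]
```

View pics/l3.png

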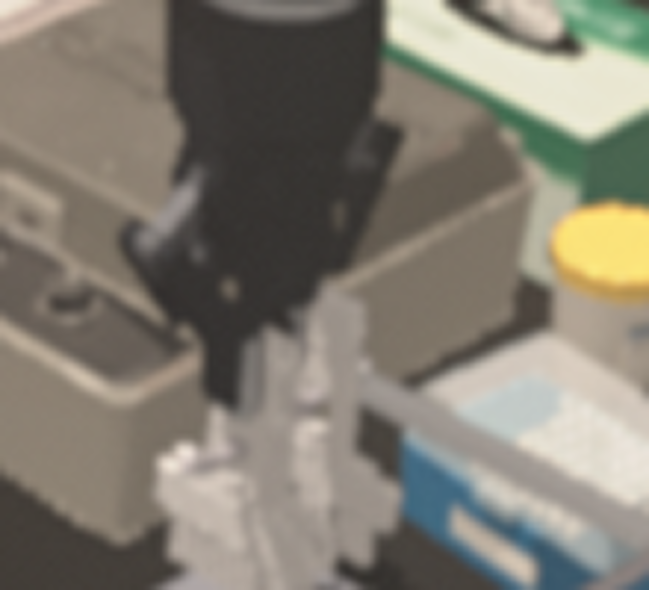

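Emit:
{"op": "play_rows", "data": {"series": [[0,0,0,0,0,0,-0.75],[0,0,0,0,0,0,-1],[0,0,0,0,0,0,-1],[0,0,0,0,0,0,-1]]}}

```text
time: 7.25
tcp_pos: [604.8, -25.1, 142.4]
tcp_rot: [2.295, 1.569, 0.726]
contact_force: [0.6, -0.1, 1.2]
gripper_width: 11.1
```

```bash
python3 -c "
from h import *
st()"
```

```text
t 7.25 p [604.81 -25.14 142.4 ] yawY 0.0017 tilt [0.0014 0.0012] F [ 0.57 -0.07  1.21] w 11.12 q [-0.33  0.63  0.4   1.75 -0.32  0.82  0.23]
```

Emit:
{"op": "play_rows", "data": {"series": [[0,0,0,-0.16,0,0,-1],[0,0,0,-0.15,0,0,-1],[0,0,0,0,0,0,-1]]}}

```text
time: 7.62
tcp_pos: [604.8, -25.2, 152.4]
tcp_rot: [2.242, 1.569, 0.673]
contact_force: [-0.8, -0.3, -0.8]
gripper_width: 11.1
```

```bash
python3 look.py l4 270 120 380 220
```

```text
t 7.62 p [604.83 -25.2  152.41] yawY 0.0016 tilt [0.0015 0.0012] F [-0.8  -0.33 -0.75] w 11.14 q [-0.33  0.62  0.41  1.74 -0.32  0.84  0.22]
```

View pics/l4.png

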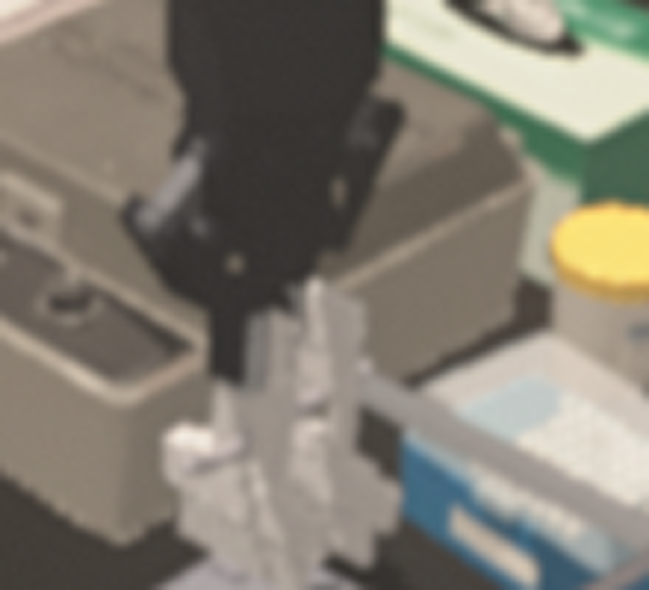

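Emit:
{"op": "play_rows", "data": {"series": [[0,0,0,0,0,-0.02,-1],[0,0,0,0,0,-0.02,-1]]}}

```text
time: 7.92
tcp_pos: [604.6, -23.9, 152.0]
tcp_rot: [2.484, 1.569, 0.915]
contact_force: [0.6, 1.1, -1.0]
gripper_width: 10.7
```

Emit:
{"op": "play_rows", "data": {"series": [[0,0,0,0,0,-0.02,-1]]}}

```text
time: 8.05
tcp_pos: [604.6, -23.6, 152.0]
tcp_rot: [2.218, 1.57, 0.649]
contact_force: [0.3, -3.1, -1.2]
gripper_width: 10.8
```

Emit:
{"op": "play_rows", "data": {"series": [[0,0,0,0,0,-0.02,-1]]}}

```text
time: 8.18
tcp_pos: [604.6, -23.5, 152.0]
tcp_rot: [1.674, 1.57, 0.104]
contact_force: [0.8, -4.2, -1.4]
gripper_width: 11.2
```

Emit:
{"op": "play_rows", "data": {"series": [[0,0,0,0,0,0.04,-1],[0,0,0,0,0,0.03,-1]]}}

```text
time: 8.43
tcp_pos: [604.6, -25.2, 152.0]
tcp_rot: [2.233, 1.57, 0.663]
contact_force: [-0.1, -0.2, -0.8]
gripper_width: 11.1
```

Emit:
{"op": "play_rows", "data": {"series": [[0,0,0,0,0,0.02,-1]]}}

```text
time: 8.55
tcp_pos: [604.6, -25.7, 151.9]
tcp_rot: [2.464, 1.57, 0.895]
contact_force: [-0.4, 0.3, -0.5]
gripper_width: 11.2
```

Emit:
{"op": "play_rows", "data": {"series": [[0,0,0,0,0,0.02,-1]]}}

```text
time: 8.68
tcp_pos: [604.5, -26.2, 151.9]
tcp_rot: [2.568, 1.57, 0.998]
contact_force: [0.1, -0.3, -1.9]
gripper_width: 11.2
```

Emit:
{"op": "play_rows", "data": {"series": [[0,0,0,0,0,0.02,-1]]}}

```text
time: 8.8
tcp_pos: [604.5, -26.6, 151.8]
tcp_rot: [2.726, 1.569, 1.157]
contact_force: [-1.1, 1.5, -0.8]
gripper_width: 11.2
```

Emit:
{"op": "play_rows", "data": {"series": [[0,0,0,0,0,0.01,-1]]}}

```text
time: 8.93
tcp_pos: [604.5, -26.6, 151.9]
tcp_rot: [2.824, 1.569, 1.255]
contact_force: [1.0, 2.3, -0.9]
gripper_width: 11.1
```

Emit:
{"op": "play_rows", "data": {"series": [[0,0,0,0,0,-0.045,-1],[0,0,0,0,-0.3,0,-1],[0,0,0,0,-0.3,0,-1]]}}

```text
time: 9.3
tcp_pos: [585.6, -25.5, 151.7]
tcp_rot: [2.733, 1.569, 1.164]
contact_force: [-0.3, -0.1, -1.9]
gripper_width: 11.3
```

```bash
python3 look.py l5 270 120 380 220
```

```text
t 9.3 p [585.58 -25.53 151.69] yawY 0.0018 tilt [0.0005 0.0012] F [-0.32 -0.12 -1.91] w 11.26 q [-0.34  0.59  0.41  1.79 -0.31  0.82  0.23]
```

View pics/l5.png

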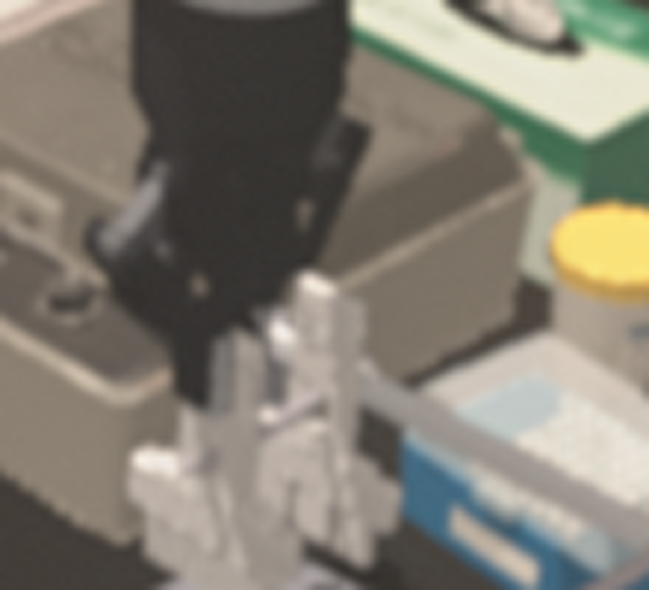

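Emit:
{"op": "play_rows", "data": {"series": [[0,0,0,-0.03,-0.3,-0.01,-1],[0,0,0,0,-0.3,0,-1]]}}

```text
time: 9.6
tcp_pos: [565.4, -25.4, 152.8]
tcp_rot: [3.078, 1.569, 1.509]
contact_force: [0.1, 0.1, -1.0]
gripper_width: 10.8
```

Emit:
{"op": "play_rows", "data": {"series": [[0,0,0,0,-0.35,0,-1],[0,0,0,0,-0.35,0,-1],[0,0,0,0,0,0,-1]]}}

```text
time: 9.98
tcp_pos: [542.2, -25.4, 153.0]
tcp_rot: [3.135, 1.569, 1.566]
contact_force: [0.2, 0.6, -1.5]
gripper_width: 10.7
```

```bash
python3 look.py l6 260 120 400 240; python3 -c "
from h import *
plan((530,-167,175),-.087,-1)"
```

```text
t 9.97 p [542.18 -25.41 153.  ] yawY 0.0013 tilt [0.     0.0016] F [ 0.21  0.61 -1.52] w 10.65 q [-0.36  0.53  0.42  1.91 -0.3   0.76  0.22]
5 rows, end [ 530.01 -167.    174.99]
[[0.221,-0.004,-0.001,-0.148,-0.086,0.944,-1],[0.221,-0.004,-0.001,-0.148,-0.069,0.945,-1],[0.221,-0.004,-0.001,-0.147,-0.053,0.947,-1],[0.221,-0.004,-0.001,-0.147,-0.036,0.947,-1],[0.222,-0.004,-0,-0.147,-0.019,0.948,-1]]
```

View pics/l6.png

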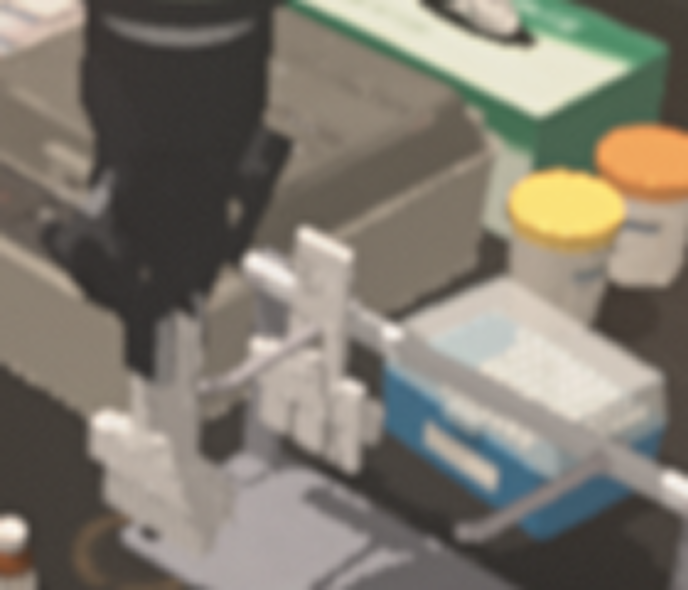

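```bash
python3 -c "
from h import *
plan((538,-163.9,152.3),-.0913,-1,step=28)"
```

```text
5 rows, end [ 538.01 -163.9   152.29]
[[0.232,-0.004,-0.001,0.003,-0.033,0.924,-1],[0.232,-0.004,-0.001,0.004,-0.016,0.924,-1],[0.232,-0.004,-0.001,0.004,0.002,0.924,-1],[0.232,-0.004,-0.001,0.004,0.019,0.924,-1],[0.232,-0.004,-0,0.005,0.036,0.923,-1]]
```

Emit:
{"op": "play_rows", "data": {"series": [[0.23,0,0,0,-0.03,0.92,-1],[0.23,0,0,0,-0.015,0.92,-1],[0.23,0,0,0,0,0.92,-1],[0.23,0,0,0,0.02,0.92,-1],[0.23,0,0,0,0.035,0.92,-1],[0,0,0,0,0,0,-1]]}}

```text
time: 10.78
tcp_pos: [540.4, -167.2, 152.7]
tcp_rot: [2.027, 1.568, 0.365]
contact_force: [0.5, 0.6, -0.6]
gripper_width: 11.0
```

```bash
python3 look.py l7 270 130 420 260; python3 -c "
from h import *
plan((548,-164.8,152.3),-.0913,-1)"
```

```text
t 10.78 p [ 540.36 -167.21  152.71] yawY -0.0912 tilt [0.0023 0.0009] F [ 0.46  0.62 -0.6 ] w 10.99 q [-0.11  0.57  0.43  1.85 -0.32  0.79  0.4 ]
1 rows, end [ 548.   -164.81  152.31]
[[0.022,-0.023,-0.025,0.01,0.244,-0.055,-1]]
```

View pics/l7.png

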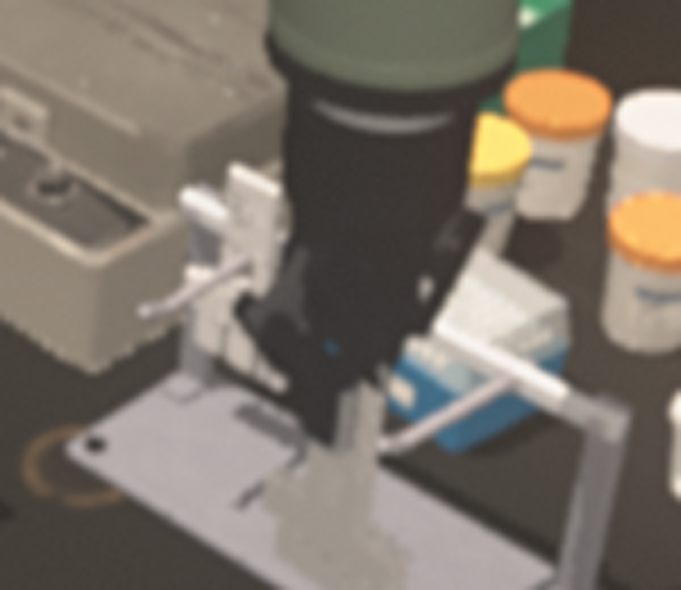

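Emit:
{"op": "play_rows", "data": {"series": [[0.02,-0.025,-0.025,0.01,0.22,-0.05,-1],[0,0,0,0,0,0,-1]]}}

```text
time: 11.08
tcp_pos: [548.4, -163.1, 152.2]
tcp_rot: [-3.018, 1.57, 1.606]
contact_force: [-0.2, 0.2, -1.4]
gripper_width: 11.0
```

```bash
python3 -c "
from h import *
st()
plan((562,-166.1,152.3),-.0913,-1,minrows=3)"
```

```text
t 11.07 p [ 548.4  -163.09  152.16] yawY -0.0889 tilt [-0.      0.0003] F [-0.24  0.16 -1.42] w 11.03 q [-0.12  0.58  0.43  1.83 -0.33  0.8   0.39]
3 rows, end [ 561.99 -166.09  152.31]
[[0.01,-0.001,0,-0.002,0.153,0.02,-1],[0.01,-0.002,0,-0.001,0.154,0.02,-1],[0.01,-0.001,0.001,-0.002,0.153,0.019,-1]]
```

Emit:
{"op": "play_rows", "data": {"series": [[0,0,0,0,0,0.055,-1],[0,0,0,0,0,0,-1]]}}

```text
time: 11.32
tcp_pos: [548.4, -163.9, 152.1]
tcp_rot: [-2.698, 1.57, 1.927]
contact_force: [0.2, 0.3, -0.9]
gripper_width: 11.3
```

```bash
python3 -c "
from h import *
st()
plan((562,-166.1,152.3),-.0913,-1,minrows=3)"
```

```text
t 11.32 p [ 548.44 -163.89  152.07] yawY -0.0874 tilt [-0.0002  0.0005] F [ 0.17  0.3  -0.89] w 11.29 q [-0.12  0.58  0.43  1.83 -0.33  0.8   0.4 ]
3 rows, end [ 562.01 -166.1   152.31]
[[0.016,-0.002,0.001,-0.003,0.152,0.011,-1],[0.016,-0.002,0.001,-0.002,0.152,0.011,-1],[0.016,-0.002,0.001,-0.003,0.153,0.011,-1]]
```

Emit:
{"op": "play_rows", "data": {"series": [[0.05,0,0,0,0,0.03,-1],[0,0,0,-0.01,0.15,0,-1],[0,0,0,0,0.1,0,-1],[0,0,0,0,0,0,-1]]}}

```text
time: 11.82
tcp_pos: [556.5, -165.5, 152.5]
tcp_rot: [3.056, 1.57, 1.394]
contact_force: [1.2, 0.3, -0.6]
gripper_width: 10.8
```

```bash
cat > ln.py <<'E'
from h import *
s,R=st(); p=s["tcp_pos"]; print("line err (tool z to add, mm):",round((p[1]-(-170.2-.0913*(p[0]-607))),2))
E
python3 ln.py; python3 look.py l8 310 170 400 250
```

```text
t 11.82 p [ 556.46 -165.48  152.51] yawY -0.0916 tilt [0.0001 0.0005] F [ 1.18  0.28 -0.64] w 10.79 q [-0.11  0.59  0.43  1.81 -0.33  0.81  0.39]
line err (tool z to add, mm): 0.1
t 11.82 p [ 556.46 -165.48  152.51] yawY -0.0916 tilt [0.0001 0.0005] F [ 1.18  0.28 -0.64] w 10.79 q [-0.11  0.59  0.43  1.81 -0.33  0.81  0.39]
```

View pics/l8.png

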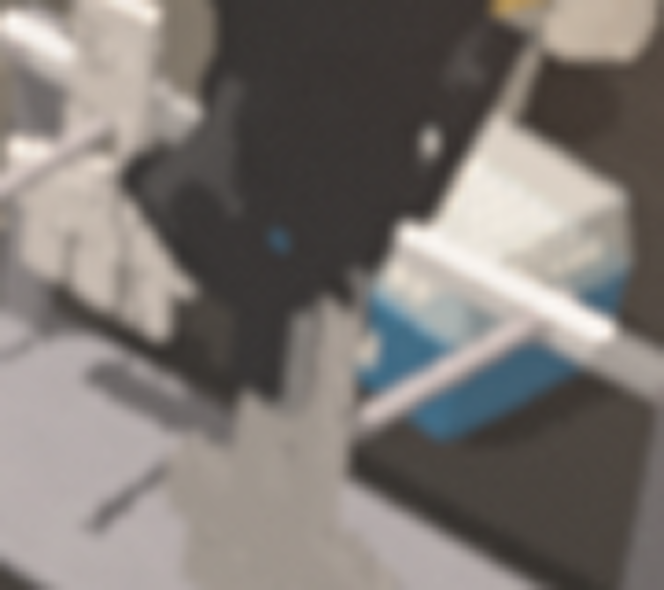

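Emit:
{"op": "play_rows", "data": {"series": [[0,0,0,0,0.12,0.005,-1],[0,0,0,0,0.04,0,-1]]}}

```text
time: 12.12
tcp_pos: [561.3, -166.1, 152.5]
tcp_rot: [-2.864, 1.57, 1.757]
contact_force: [-0.4, -0.3, -0.9]
gripper_width: 11.1
```

Emit:
{"op": "play_rows", "data": {"series": [[0,0,0,0,0.05,0,-1]]}}

```text
time: 12.25
tcp_pos: [562.9, -166.3, 152.5]
tcp_rot: [-2.781, 1.57, 1.84]
contact_force: [0.7, 0.1, -1.5]
gripper_width: 11.0
```

Emit:
{"op": "play_rows", "data": {"series": [[0,0,0,0,0.05,0,-1]]}}

```text
time: 12.38
tcp_pos: [564.5, -166.4, 152.5]
tcp_rot: [-2.805, 1.57, 1.815]
contact_force: [-0.6, -0.6, -1.5]
gripper_width: 10.7
```

```bash
python3 ln.py
```

```text
t 12.38 p [ 564.47 -166.37  152.47] yawY -0.0917 tilt [-0.0002  0.0006] F [-0.64 -0.55 -1.45] w 10.66 q [-0.11  0.6   0.43  1.79 -0.33  0.82  0.39]
line err (tool z to add, mm): -0.05
```

Emit:
{"op": "play_rows", "data": {"series": [[0,0,0,0,0.05,0,-1]]}}

```text
time: 12.5
tcp_pos: [566.0, -166.6, 152.5]
tcp_rot: [-2.734, 1.57, 1.887]
contact_force: [0.3, 0.6, -0.6]
gripper_width: 11.0
```

Emit:
{"op": "play_rows", "data": {"series": [[0,0,0,0,0.05,0,-1]]}}

```text
time: 12.62
tcp_pos: [567.7, -166.7, 152.5]
tcp_rot: [-2.873, 1.57, 1.747]
contact_force: [0.2, -0.2, -1.6]
gripper_width: 11.0
```

Emit:
{"op": "play_rows", "data": {"series": [[0,0,0,0,0.06,0,-1]]}}

```text
time: 12.75
tcp_pos: [569.5, -166.9, 152.5]
tcp_rot: [-2.791, 1.57, 1.83]
contact_force: [-0.3, 0.2, -1.7]
gripper_width: 10.5
```

Emit:
{"op": "play_rows", "data": {"series": [[0,0,0,0,0.06,0,-1]]}}

```text
time: 12.88
tcp_pos: [571.5, -167.1, 152.5]
tcp_rot: [-2.727, 1.57, 1.893]
contact_force: [0.1, 0.8, -0.3]
gripper_width: 11.2
```

Emit:
{"op": "play_rows", "data": {"series": [[0,0,0,0,0.06,0,-1]]}}

```text
time: 13.0
tcp_pos: [573.4, -167.2, 152.5]
tcp_rot: [-2.883, 1.57, 1.738]
contact_force: [0.3, -0.6, -1.1]
gripper_width: 10.9
```

Emit:
{"op": "play_rows", "data": {"series": [[0,0,0,0,0.06,0,-1]]}}

```text
time: 13.12
tcp_pos: [575.3, -167.4, 152.4]
tcp_rot: [-2.716, 1.57, 1.905]
contact_force: [-0.3, -0.6, -1.2]
gripper_width: 11.0
```

```bash
python3 ln.py; python3 look.py l9 310 170 400 250
```

```text
t 13.12 p [ 575.3  -167.37  152.45] yawY -0.0917 tilt [-0.0002  0.0007] F [-0.25 -0.61 -1.24] w 10.98 q [-0.11  0.62  0.43  1.76 -0.33  0.84  0.39]
line err (tool z to add, mm): -0.07
t 13.12 p [ 575.3  -167.37  152.45] yawY -0.0917 tilt [-0.0002  0.0007] F [-0.25 -0.61 -1.24] w 10.98 q [-0.11  0.62  0.43  1.76 -0.33  0.84  0.39]
```

View pics/l9.png

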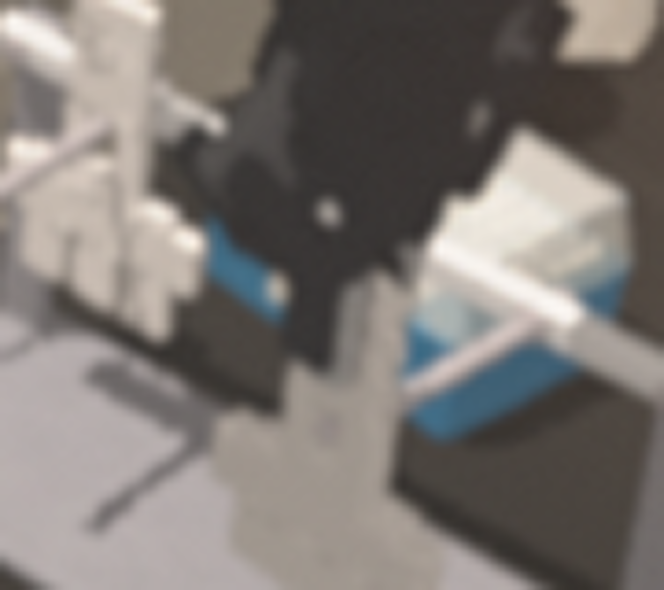

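Emit:
{"op": "play_rows", "data": {"series": [[0,0,0,0,0.12,-0.003,-1],[0,0,0,0,0.12,0,-1]]}}

```text
time: 13.42
tcp_pos: [583.1, -168.0, 152.5]
tcp_rot: [-3.031, 1.57, 1.59]
contact_force: [-0.7, 1.1, -1.6]
gripper_width: 11.1
```

Emit:
{"op": "play_rows", "data": {"series": [[0,0,0,0,0.15,0,-1],[0,0,0,0,0.15,0,-1]]}}

```text
time: 13.68
tcp_pos: [592.7, -168.8, 152.5]
tcp_rot: [-3.055, 1.57, 1.566]
contact_force: [0.0, 0.1, 0.2]
gripper_width: 10.5
```

```bash
python3 ln.py; python3 look.py l10 310 170 400 250
```

```text
t 13.68 p [ 592.73 -168.82  152.5 ] yawY -0.0916 tilt [0.     0.0006] F [0.01 0.15 0.15] w 10.53 q [-0.1   0.64  0.43  1.71 -0.33  0.86  0.38]
line err (tool z to add, mm): 0.08
t 13.68 p [ 592.73 -168.82  152.5 ] yawY -0.0916 tilt [0.     0.0006] F [0.01 0.15 0.15] w 10.53 q [-0.1   0.64  0.43  1.71 -0.33  0.86  0.38]
```

View pics/l10.png

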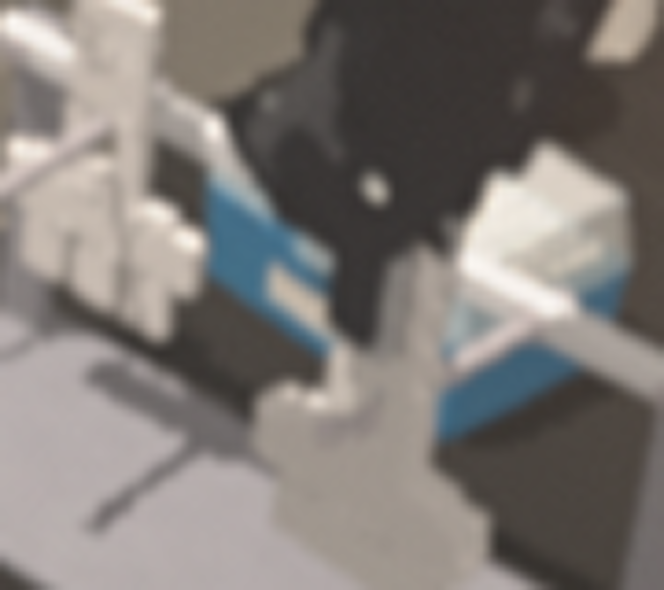

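Emit:
{"op": "play_rows", "data": {"series": [[0,0,0,0,0.15,0,-1],[0,0,0,0,0.15,0,-1],[0,0,0,0,0.14,0,-1],[0,0,0,0,0,0,-1]]}}

```text
time: 14.22
tcp_pos: [607.4, -170.1, 152.4]
tcp_rot: [2.883, 1.57, 1.221]
contact_force: [0.1, -0.4, -1.2]
gripper_width: 10.7
```

Emit:
{"op": "play_rows", "data": {"series": [[0,0,0,0.12,0,0,-1],[0,0,0,0.12,0,0,-1],[0,0,0,0,0,0,-1]]}}

```text
time: 14.6
tcp_pos: [607.0, -170.1, 144.5]
tcp_rot: [-2.642, 1.57, 1.979]
contact_force: [-1.4, 0.2, 0.1]
gripper_width: 10.8
```

```bash
python3 ln.py
```

```text
t 14.6 p [ 607.03 -170.06  144.47] yawY -0.0915 tilt [-0.0003  0.0007] F [-1.43  0.2   0.15] w 10.77 q [-0.1   0.67  0.42  1.68 -0.34  0.87  0.38]
line err (tool z to add, mm): 0.14
```

Emit:
{"op": "play_rows", "data": {"series": [[0,0,0,0.03,0,0,-1]]}}

```text
time: 14.72
tcp_pos: [607.0, -170.1, 143.5]
tcp_rot: [-2.571, 1.57, 2.05]
contact_force: [-0.5, -0.7, -1.2]
gripper_width: 10.5
```

Emit:
{"op": "play_rows", "data": {"series": [[0,0,0,0.025,0,0,-1]]}}

```text
time: 14.85
tcp_pos: [607.0, -170.1, 142.8]
tcp_rot: [-2.709, 1.57, 1.912]
contact_force: [0.3, 0.8, -1.0]
gripper_width: 10.7
```

Emit:
{"op": "play_rows", "data": {"series": [[0,0,0,0.015,0,0,-1]]}}

```text
time: 14.98
tcp_pos: [607.0, -170.1, 142.4]
tcp_rot: [-2.766, 1.57, 1.855]
contact_force: [-1.5, -0.5, 1.7]
gripper_width: 10.9
```

Emit:
{"op": "play_rows", "data": {"series": [[0,0,0,0,0,0,-0.65],[0,0,0,0,0,0,-0.55],[0,0,0,0,0,0,-0.4],[0,0,0,0,0,0,-0.3],[0,0,0,0,0,0,-0.3]]}}

```text
time: 15.6
tcp_pos: [607.2, -170.2, 142.6]
tcp_rot: [2.615, 1.57, 0.953]
contact_force: [0.1, -0.6, 0.2]
gripper_width: 29.8
```

```bash
python3 ln.py; python3 look.py l11 310 150 410 250
```

```text
t 15.6 p [ 607.19 -170.19  142.62] yawY -0.0916 tilt [0.0004 0.0005] F [ 0.07 -0.58  0.22] w 29.8 q [-0.09  0.67  0.42  1.68 -0.34  0.86  0.38]
line err (tool z to add, mm): 0.03
t 15.6 p [ 607.19 -170.19  142.62] yawY -0.0916 tilt [0.0004 0.0005] F [ 0.07 -0.58  0.22] w 29.8 q [-0.09  0.67  0.42  1.68 -0.34  0.86  0.38]
```

View pics/l11.png

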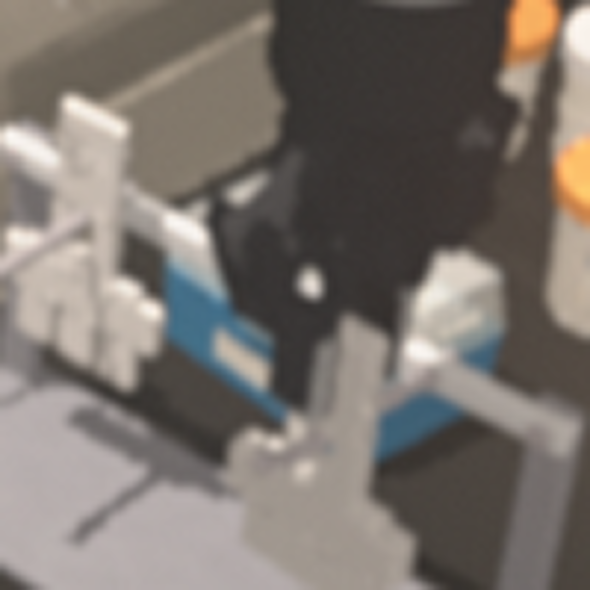

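Emit:
{"op": "play_rows", "data": {"series": [[0,0,0,-0.3,0,0,-0.3],[0,0,0,-0.5,0,0,-0.3],[0,0,0,-0.7,0,0,-0.3],[0,0,0,-0.7,0,0,-0.3],[0,0,0,-0.3,0,0,-0.3]]}}

```text
time: 16.27
tcp_pos: [607.3, -170.5, 223.3]
tcp_rot: [1.75, 1.569, 0.088]
contact_force: [-1.1, 1.1, -0.1]
gripper_width: 30.2
```

```bash
python3 look.py l12 270 130 420 260; python3 -c "
from h import *
plan((642,-25,212),0,-.2,step=28)"
```

```text
t 16.27 p [ 607.29 -170.53  223.29] yawY -0.0919 tilt [0.0016 0.0001] F [-1.08  1.15 -0.08] w 30.23 q [-0.12  0.58  0.47  1.61 -0.3   1.02  0.34]
6 rows, end [642.01 -25.   212.01]
[[-0.192,-0,-0.005,0.067,0.116,-0.823,-0.2],[-0.192,-0,-0.005,0.066,0.129,-0.821,-0.2],[-0.191,-0,-0.005,0.066,0.142,-0.819,-0.2],[-0.192,-0.001,-0.005,0.067,0.154,-0.817,-0.2],[-0.191,-0.001,-0.004,0.066,0.167,-0.815,-0.2],[-0.192,0,-0.005,0.066,0.179,-0.812,-0.2]]
```

View pics/l12.png

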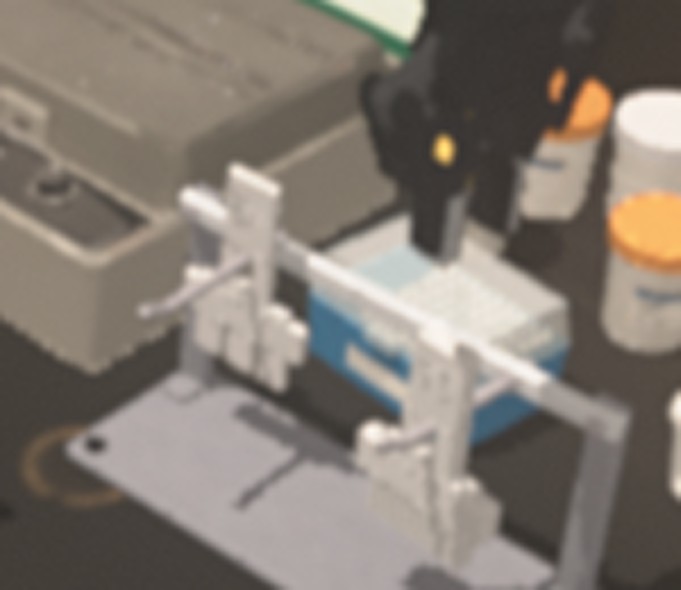

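Emit:
{"op": "play_rows", "data": {"series": [[-0.19,0,0,0.07,0.12,-0.82,-0.2],[-0.19,0,0,0.07,0.14,-0.82,-0.2],[-0.19,0,0,0.07,0.15,-0.82,-0.2],[-0.19,0,0,0.07,0.17,-0.81,-0.2],[-0.19,0,0,0.07,0.2,-0.76,-0.2],[-0.19,0,0,0.07,0.22,-0.7,-0.2],[0,0,0,0,0,0,-0.2]]}}

```text
time: 17.2
tcp_pos: [647.1, -18.4, 208.8]
tcp_rot: [3.103, 1.57, 1.541]
contact_force: [-0.5, -0.0, -0.2]
gripper_width: 34.3
```

```bash
python3 -c "
from h import *
st();plan((645.5,-25,165),0,-.2,step=20)"
```

```text
t 17.2 p [647.05 -18.44 208.77] yawY 0.0086 tilt [0.     0.0008] F [-0.49 -0.05 -0.17] w 34.34 q [-0.34  0.62  0.43  1.58 -0.29  1.01  0.19]
3 rows, end [645.5  -25.   164.99]
[[0.036,-0.003,-0,0.486,-0.018,0.073,-0.2],[0.036,-0.004,-0,0.486,-0.018,0.073,-0.2],[0.035,-0.003,-0,0.487,-0.017,0.073,-0.2]]
```

Emit:
{"op": "play_rows", "data": {"series": [[0.05,0,0,0.35,-0.02,0.11,-0.2],[0.05,0,0,0.35,-0.02,0.1,-0.2],[0,0,0,0.1,0,0,-0.2],[0,0,0,0,0,0,-0.2]]}}

```text
time: 17.7
tcp_pos: [645.3, -27.7, 182.7]
tcp_rot: [-0.994, 1.57, -2.568]
contact_force: [0.6, 0.3, -0.4]
gripper_width: 34.5
```

```bash
python3 look.py l13 290 110 390 210; python3 -c "
from h import *
plan((646,-25,142.2),0,-.2,step=16)"
```

```text
t 17.7 p [645.27 -27.72 182.65] yawY -0.0034 tilt [-0.0008 -0.0005] F [ 0.6   0.34 -0.35] w 34.46 q [-0.32  0.65  0.42  1.6  -0.3   0.96  0.2 ]
3 rows, end [646.01 -25.01 142.19]
[[-0.014,0.002,0.003,0.451,0.008,-0.03,-0.2],[-0.013,0.002,0.003,0.451,0.008,-0.03,-0.2],[-0.014,0.003,0.002,0.452,0.008,-0.03,-0.2]]
```

View pics/l13.png

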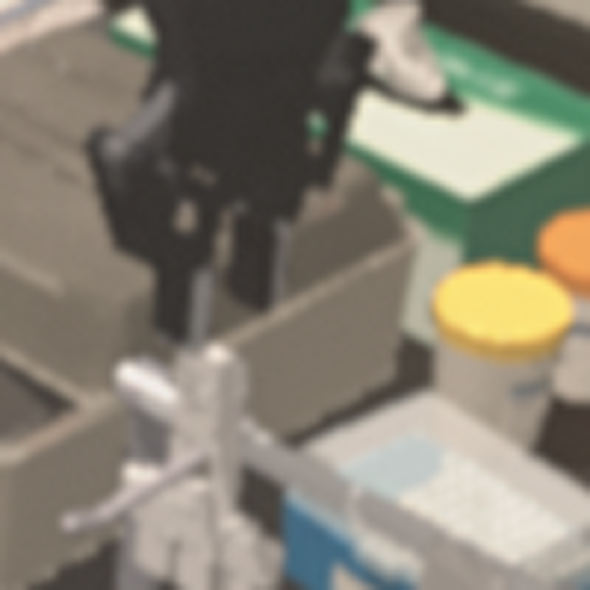

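Emit:
{"op": "play_rows", "data": {"series": [[-0.02,0,0,0.3,0.01,-0.05,-0.2],[-0.02,0,0,0.2,0.01,-0.04,-0.2]]}}

```text
time: 18.0
tcp_pos: [646.3, -25.0, 167.6]
tcp_rot: [1.05, 1.57, -0.52]
contact_force: [1.0, 0.4, -0.3]
gripper_width: 34.1
```

```bash
python3 look.py l14 290 110 390 210; python3 -c "
from h import *
plan((646,-25,142.2),0,-.2,step=16)"
```

```text
t 18.0 p [646.27 -24.95 167.58] yawY -0.0001 tilt [ 0.0006 -0.0003] F [ 0.98  0.36 -0.28] w 34.09 q [-0.32  0.66  0.41  1.61 -0.31  0.93  0.21]
2 rows, end [646.01 -24.99 142.19]
[[0.001,0.002,0.001,0.412,-0.001,0.005,-0.2],[0.002,0.002,0.001,0.413,-0.001,0.004,-0.2]]
```

View pics/l14.png

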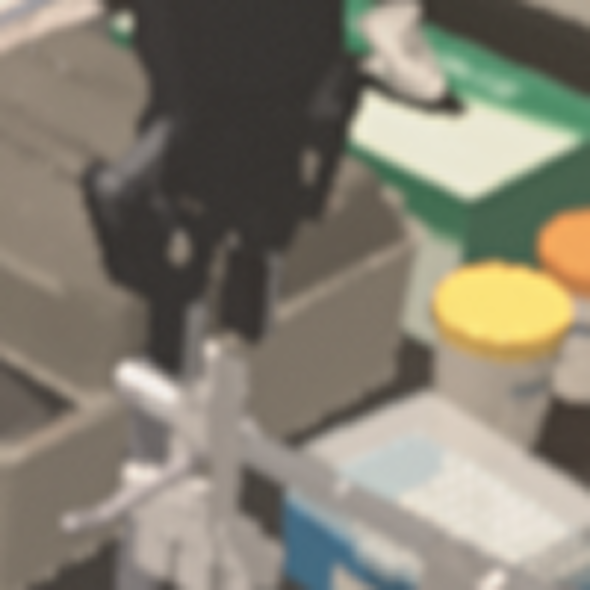

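Emit:
{"op": "play_rows", "data": {"series": [[0,0,0,0.3,0,0,-0.2],[0,0,0,0.3,0,0,-0.2],[0,0,0,0.2,0,0,-0.2],[0,0,0,0,0,0,-0.2]]}}

```text
time: 18.55
tcp_pos: [645.9, -24.6, 140.7]
tcp_rot: [-1.136, 1.57, -2.706]
contact_force: [-0.1, -0.5, 0.1]
gripper_width: 34.2
```

Emit:
{"op": "play_rows", "data": {"series": [[0,0,0,0,0,0,-0.35],[0,0,0,0,0,0,-0.5],[0,0,0,0,0,0,-0.6],[0,0,0,0,0,0,-0.7],[0,0,0,0,0,0,-0.85],[0,0,0,0,0,0,-1],[0,0,0,0,0,0,-1],[0,0,0,0,0,0,-1]]}}

```text
time: 19.55
tcp_pos: [646.3, -24.6, 141.6]
tcp_rot: [0.885, 1.57, -0.685]
contact_force: [-0.3, 0.3, 0.6]
gripper_width: 5.3
```

```bash
python3 look.py l15 290 110 390 210
```

```text
t 19.55 p [646.31 -24.65 141.58] yawY 0.0004 tilt [ 0.0004 -0.0003] F [-0.26  0.3   0.6 ] w 5.3 q [-0.31  0.69  0.4   1.63 -0.33  0.88  0.22]
```

View pics/l15.png

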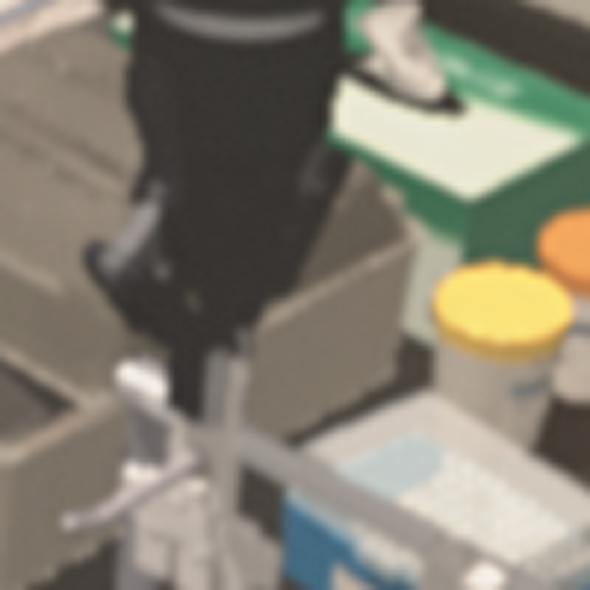

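Emit:
{"op": "play_rows", "data": {"series": [[0,0,0,-0.16,0,0,-1],[0,0,0,-0.14,0,0,-1],[0,0,0,0,0,0.01,-1]]}}

```text
time: 19.98
tcp_pos: [646.4, -25.0, 151.4]
tcp_rot: [1.055, 1.57, -0.516]
contact_force: [0.1, -0.3, -0.6]
gripper_width: 5.1
```

Emit:
{"op": "play_rows", "data": {"series": [[0,0,0,0,-0.25,0,-1],[0,0,0,0,-0.25,0,-1]]}}

```text
time: 20.23
tcp_pos: [630.5, -25.1, 151.1]
tcp_rot: [0.722, 1.57, -0.849]
contact_force: [0.7, -0.1, -0.6]
gripper_width: 5.0
```

```bash
python3 look.py l16 280 120 380 220
```

```text
t 20.23 p [630.53 -25.06 151.15] yawY 0.0003 tilt [ 0.0004 -0.0005] F [ 0.66 -0.11 -0.56] w 4.97 q [-0.32  0.66  0.4   1.67 -0.32  0.88  0.22]
```

View pics/l16.png

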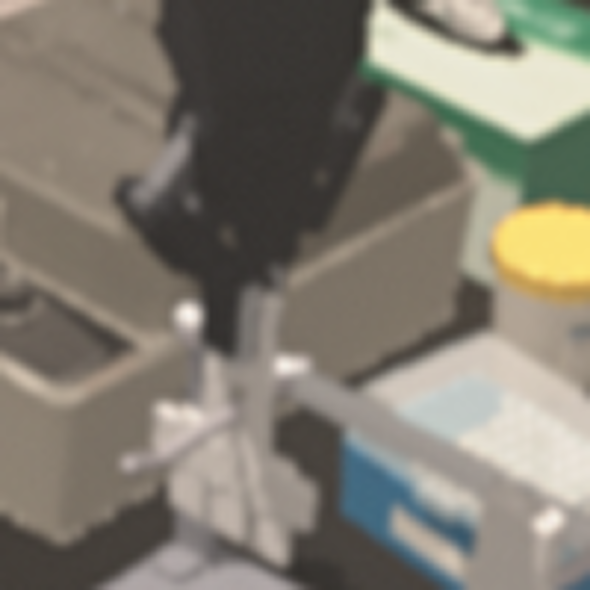

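Emit:
{"op": "play_rows", "data": {"series": [[0,0,0,-0.02,-0.3,0,-1],[0,0,0,0,-0.3,0,-1],[0,0,0,0,-0.3,0,-1],[0,0,0,0,-0.3,0,-1]]}}

```text
time: 20.78
tcp_pos: [591.1, -25.1, 151.8]
tcp_rot: [-0.633, 1.57, -2.203]
contact_force: [0.0, -0.4, -0.7]
gripper_width: 5.1
```

Emit:
{"op": "play_rows", "data": {"series": [[0,0,0,-0.01,-0.3,0,-1],[0,0,0,0,-0.3,0,-1]]}}

```text
time: 21.02
tcp_pos: [571.8, -25.1, 152.2]
tcp_rot: [-0.311, 1.571, -1.882]
contact_force: [1.4, -0.6, -0.3]
gripper_width: 4.8
```

Emit:
{"op": "play_rows", "data": {"series": [[0,0,0,0,-0.3,0,-1],[0,0,0,0,-0.3,0,-1],[0,0,0,0,0,0,-1]]}}

```text
time: 21.4
tcp_pos: [551.9, -25.1, 152.3]
tcp_rot: [-1.146, 1.571, -2.717]
contact_force: [0.8, 0.5, -1.1]
gripper_width: 4.6
```

```bash
python3 look.py l17 250 120 400 250
```

```text
t 21.4 p [551.93 -25.08 152.32] yawY 0.0001 tilt [-0.0002 -0.0001] F [ 0.81  0.51 -1.09] w 4.61 q [-0.36  0.55  0.41  1.88 -0.3   0.77  0.22]
```

View pics/l17.png

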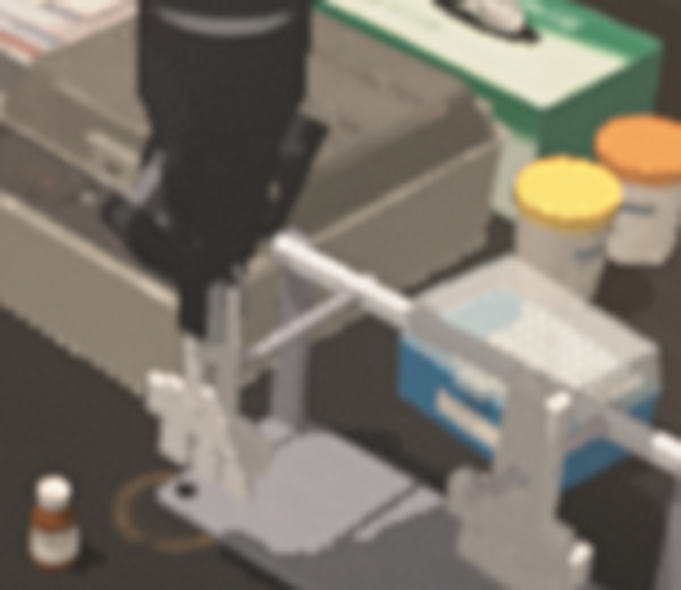

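```bash
cat > ov.py <<'E'
from h import *
import sys
cx,cy,yaw,so=[float(v) for v in sys.argv[1:5]]
for n,(x0,y0,x1,y1),f in (("top",(105,188,185,275),6.7),("scene",(150,165,235,230),9)):
    c=cam(n); i=cv2.imread(f"pics/{n}0.png")[y0:y1,x0:x1]; i=cv2.resize(i,None,fx=f,fy=f,interpolation=cv2.INTER_CUBIC)
    def P(x,y,z):
        w=(cx+np.cos(yaw)*x-np.sin(yaw)*y,cy+np.sin(yaw)*x+np.cos(yaw)*y,z); u=proj(c,w)
        if n=="scene": u=u+np.array([float(sys.argv[5]),float(sys.argv[6])])
        return (int((u[0]-x0+.5)*f),int((u[1]-y0+.5)*f))
    def poly(pts,col):
        cv2.polylines(i,[np.array([P(*p) for p in pts])],True,col,1)
    poly([(55*a,40*b,60) for a,b in((1,1),(1,-1),(-1,-1),(-1,1))],(0,0,255))
    poly([(47*a,32*b,60) for a,b in((1,1),(1,-1),(-1,-1),(-1,1))],(0,128,255))
    poly([(75*a,56*b,8) for a,b in((1,1),(1,-1),(-1,-1),(-1,1))],(255,0,0))
    for sy in(1,-1):
        poly([(so+4,sy*40,60),(so-4,sy*40,60),(so-4,sy*32,60),(so+4,sy*32,60)],(0,255,0))
        poly([(so+4,sy*32,60),(so+4,sy*32,42),(so-4,sy*32,42),(so-4,sy*32,60)],(255,0,255))
    cv2.imwrite(f"pics/ov_{n}.png",i)
E
python3 ov.py 480.7 264.1 0.295 -20 1.2 0.5
python3 -c "
from h import *
c=cam('top'); print(atz(c,(147.1,243.8),42),atz(c,(146.4,234.2),0)); c=cam('scene'); print(atz(c,(185.8,197.4),42),atz(c,(190.6,206.7),0))"
```

```text
[455.26985031 249.9512872   42.        ] [477.27291955 262.06027569   0.        ]
[459.62369402 246.45678337  42.        ] [476.24232062 255.03060805   0.        ]
```

View pics/ov_top.png

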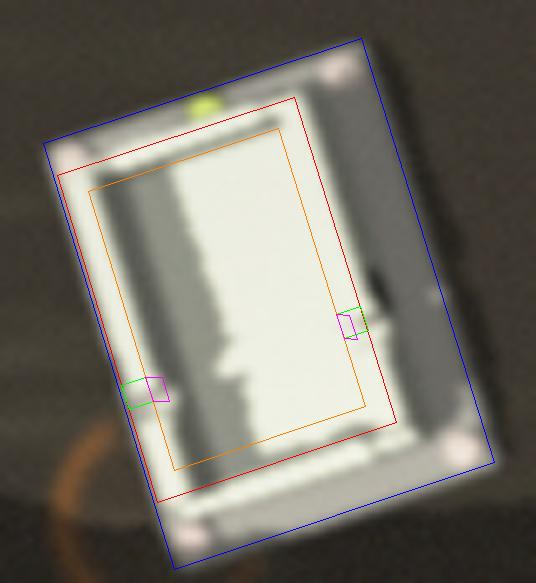

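View pics/ov_scene.png

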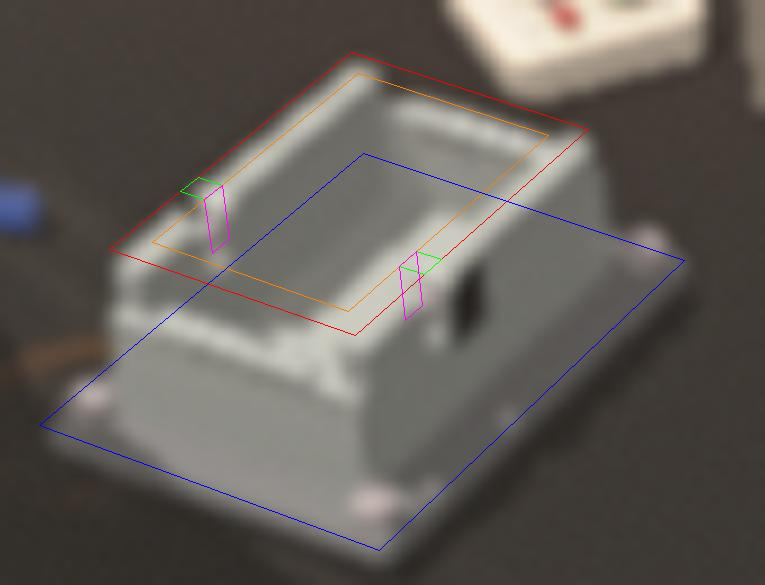

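Run:
```python
import cv2,numpy as np
i=cv2.imread("pics/top0.png").astype(np.float32)
def z(x0,y0,x1,y1,f,n,img,lo,hi):
    a=np.clip((img[y0:y1,x0:x1]-lo)/(hi-lo)*255,0,255).astype(np.uint8); a=cv2.resize(a,None,fx=f,fy=f,interpolation=cv2.INTER_CUBIC)
    for x in range(x0,x1,5):
        cv2.putText(a,str(x),(int((x-x0+.5)*f)-10,10),0,.35,(0,0,255)); cv2.line(a,(int((x-x0+.5)*f),12),(int((x-x0+.5)*f),18),(0,0,255),1)
    for y in range(y0,y1,5): cv2.putText(a,str(y),(0,int((y-y0+.5)*f)+4),0,.35,(0,0,255))
    return a
a=z(115,225,170,260,14,"t",i,120,255); cv2.imwrite("pics/zt.png",a)
s=cv2.imread("pics/scene0.png").astype(np.float32)
a=z(155,170,215,215,13,"s",s,60,230); cv2.imwrite("pics/zs.png",a)
```

```text
(no output)
```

View pics/zt.png

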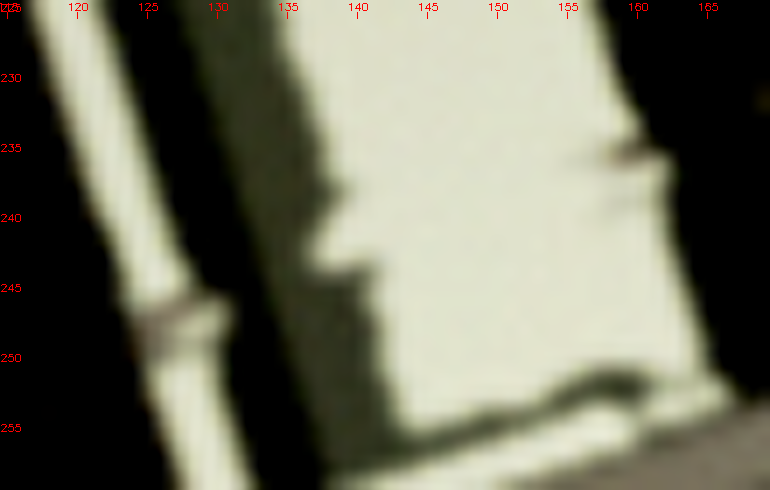

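View pics/zs.png

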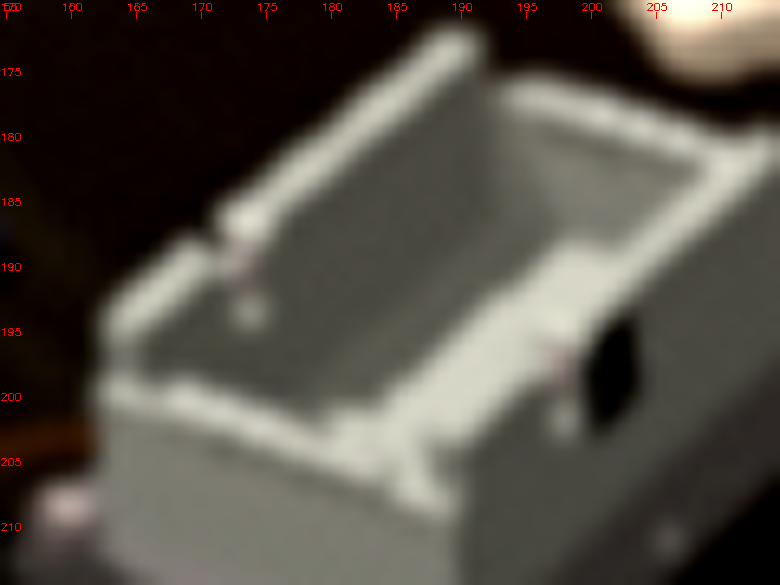

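```bash
python3 - <<'E'
from h import *
c=cam('top'); A=atz(c,(127.5,248),60);B=atz(c,(160,236.8),60); print(A,B,(A+B)/2, np.arctan2(*(B-A)[[1,0]])+np.pi/2, np.linalg.norm(A-B))
E
python3 ov.py 480.7 264.1 0.298 -24.5 1.5 2
```

```text
[447.26633223 287.43454292  60.        ] [469.40529748 217.61757399  60.        ] [458.33581486 252.52605845  60.        ] 0.3070701675416785 73.24304016391062
```

View pics/ov_top.png

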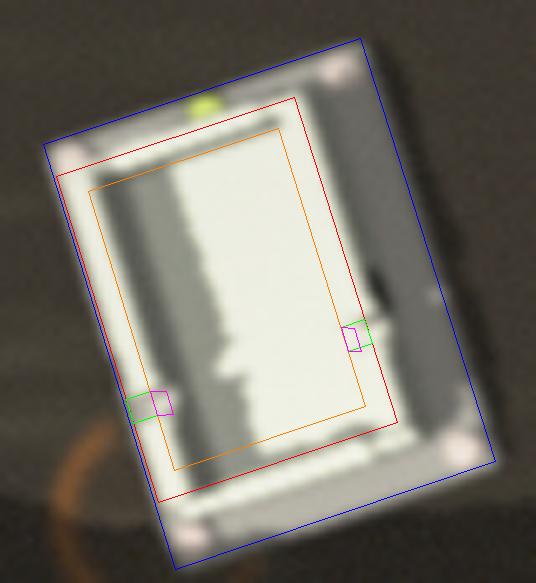

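View pics/ov_scene.png

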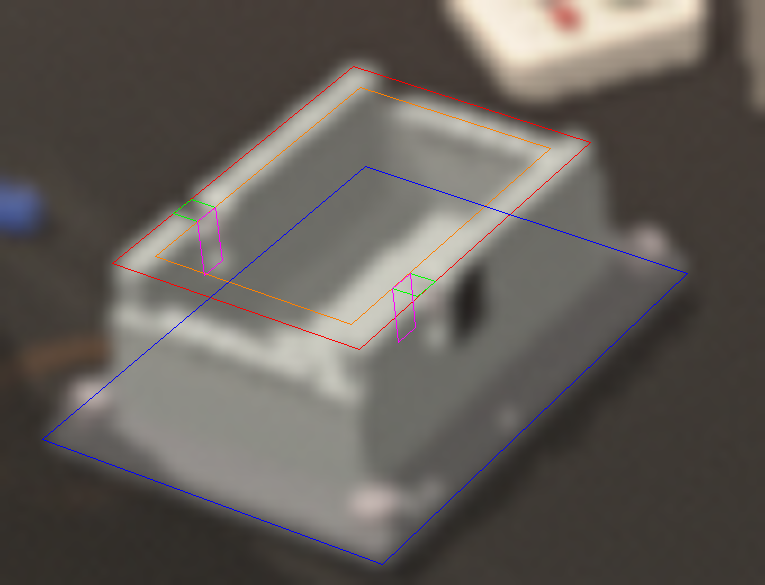

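Run:
```python
from h import *
c=cam('top'); g=cv2.cvtColor(cv2.imread("pics/top0.png"),cv2.COLOR_BGR2GRAY).astype(float)
yaw=.300; n=np.array([-np.sin(yaw),np.cos(yaw)]); t=np.array([np.cos(yaw),np.sin(yaw)])
o=np.array([458.3,252.5])
for r in (215,220,225,228,241,244,252,256):
    row=g[r]; e=[]
    th=150
    for x in range(108,172):
        a,b=row[x]-th,row[x+1]-th
        if a*b<0: e.append(x+a/(a-b))
    print(r,[ (round(x,1),np.round([ (atz(c,(x,r),60)[:2]-o)@n,(atz(c,(x,r),60)[:2]-o)@t],1).tolist()) for x in e])
```

```text
215 [(np.float64(113.1), [44.9, 77.3]), (np.float64(118.9), [33.1, 73.3]), (np.float64(129.3), [11.9, 66.2]), (np.float64(154.2), [-39.0, 49.0])]
220 [(np.float64(114.9), [44.5, 65.8]), (np.float64(120.5), [33.0, 61.9]), (np.float64(130.7), [12.2, 54.9]), (np.float64(155.8), [-38.9, 37.6])]
225 [(np.float64(116.5), [44.5, 54.4]), (np.float64(122.0), [33.1, 50.6]), (np.float64(132.8), [11.1, 43.2]), (np.float64(157.4), [-39.0, 26.2])]
228 [(np.float64(117.4), [44.5, 47.6]), (np.float64(123.1), [32.9, 43.7]), (np.float64(133.2), [12.2, 36.7]), (np.float64(158.3), [-38.8, 19.5])]
241 [(np.float64(121.8), [43.8, 18.0]), (np.float64(127.1), [33.0, 14.3]), (np.float64(135.7), [15.6, 8.5]), (np.float64(162.6), [-39.2, -10.1])]
244 [(np.float64(122.8), [43.6, 11.1]), (np.float64(128.5), [32.1, 7.3]), (np.float64(135.8), [17.2, 2.2]), (np.float64(163.5), [-39.1, -16.8])]
252 [(np.float64(124.8), [44.7, -6.5]), (np.float64(130.6), [32.9, -10.5]), (np.float64(140.7), [12.4, -17.4]), (np.float64(166.7), [-40.4, -35.3]), (np.float64(170.4), [-47.9, -37.8])]
256 [(np.float64(126.1), [44.6, -15.5]), (np.float64(131.8), [33.0, -19.5]), (np.float64(142.6), [11.0, -26.9])]
```

```bash
python3 -c "
from h import *
P,R=plan((540,-25,175),0,-1,step=15)
plan((457.1,253.6,178),.3,-1,p0=P,R0=R,step=27)"
```

```text
2 rows, end [539.99 -25.   174.99]
[[0.001,0.002,0.001,-0.381,-0.209,-0.002,-1],[0.001,0.002,0,-0.38,-0.21,-0.002,-1]]
11 rows, end [457.11 253.61 178.  ]
[[-0.341,-0,0,-0.009,-0.251,-0.844,-1],[-0.341,-0,0,-0.009,-0.228,-0.851,-1],[-0.341,-0,-0,-0.009,-0.205,-0.857,-1],[-0.341,-0,-0,-0.009,-0.181,-0.862,-1],[-0.341,-0,-0,-0.009,-0.158,-0.867,-1],[-0.341,-0,-0,-0.009,-0.134,-0.87,-1],[-0.341,-0,-0,-0.009,-0.11,-0.874,-1],[-0.341,-0,-0,-0.009,-0.087,-0.877,-1],[-0.341,-0,-0,-0.009,-0.062,-0.878,-1],[-0.341,-0,-0,-0.01,-0.039,-0.88,-1],[-0.34,-0,-0,-0.009,-0.014,-0.881,-1]]
```

Emit:
{"op": "play_rows", "data": {"series": [[0,0,0,-0.38,-0.2,0,-1],[0,0,0,-0.38,-0.2,0,-1],[-0.34,0,0,0,-0.25,-0.84,-1],[-0.34,0,0,0,-0.23,-0.85,-1],[-0.34,0,0,0,-0.205,-0.855,-1],[-0.34,0,0,0,-0.18,-0.86,-1],[-0.34,0,0,0,-0.16,-0.865,-1],[-0.34,0,0,0,-0.135,-0.87,-1],[-0.34,0,0,0,-0.11,-0.875,-1],[-0.34,0,0,0,-0.09,-0.875,-1],[-0.34,0,0,0,-0.06,-0.7,-1],[0,0,0,0,0,0,-1]]}}

```text
time: 23.35
tcp_pos: [469.1, 203.2, 185.3]
tcp_rot: [1.75, 1.563, 0.431]
contact_force: [0.1, -0.5, -0.6]
gripper_width: 5.1
```

```bash
python3 -c "
from h import *
st();plan((457.1,253.6,168),.3,-1,step=15)"
```

```text
t 23.35 p [469.06 203.23 185.3 ] yawY 0.2519 tilt [0.0075 0.0034] F [ 0.12 -0.55 -0.64] w 5.09 q [-0.8   0.42  0.36  1.96 -0.21  0.78 -0.07]
4 rows, end [457.09 253.6  168.01]
[[-0.15,-0.004,-0.025,0.145,0.007,-0.431,-1],[-0.15,-0.004,-0.026,0.145,0.012,-0.431,-1],[-0.151,-0.004,-0.025,0.144,0.018,-0.431,-1],[-0.15,-0.004,-0.026,0.144,0.023,-0.431,-1]]
```

Emit:
{"op": "play_rows", "data": {"series": [[-0.15,0,-0.025,0.14,0.01,-0.43,-1],[-0.15,0,-0.025,0.14,0.01,-0.43,-1],[-0.15,0,-0.025,0.14,0.02,-0.42,-1],[-0.15,0,-0.025,0.14,0.02,-0.35,-1],[0,0,0,0,0,0,-1]]}}

```text
time: 23.98
tcp_pos: [457.5, 252.9, 167.3]
tcp_rot: [-2.23, 1.57, 2.784]
contact_force: [0.0, 0.2, -0.5]
gripper_width: 5.3
```

```bash
python3 look.py l18 140 110 250 230; python3 -c "
from h import *
plan((457.1,253.6,168),.3,-1,step=15)"
```

```text
t 23.98 p [457.46 252.92 167.25] yawY 0.3013 tilt [-0.0009  0.0003] F [ 0.    0.16 -0.55] w 5.26 q [-0.86  0.47  0.33  1.94 -0.21  0.77 -0.11]
1 rows, end [457.09 253.59 168.  ]
[[0.005,-0.006,0.006,-0.018,-0.007,-0.044,-1]]
```

View pics/l18.png

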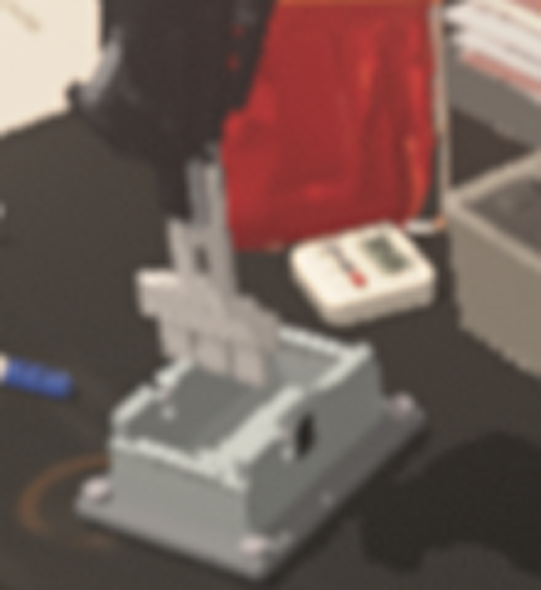

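Emit:
{"op": "play_rows", "data": {"series": [[0,0,0,0.3,-0.005,-0.03,-1],[0,0,0,0.35,0,-0.01,-1],[0,0,0,0.25,0,0,-1],[0,0,0,0.1,0,0,-1],[0,0,0,0,0,0,-1]]}}

```text
time: 24.65
tcp_pos: [457.4, 252.2, 135.1]
tcp_rot: [-1.432, 1.57, -2.705]
contact_force: [-0.5, -1.1, -0.2]
gripper_width: 5.3
```

```bash
python3 look.py l19 150 150 230 220; python3 -c "
from h import *
plan((457.1,253.6,125.5),.3,-1,step=15)"
```

```text
t 24.65 p [457.39 252.19 135.12] yawY 0.2984 tilt [-0.0009 -0.0004] F [-0.45 -1.12 -0.21] w 5.33 q [-0.85  0.52  0.31  1.97 -0.24  0.69 -0.09]
1 rows, end [457.11 253.6  125.49]
[[-0.02,0.001,0.01,0.326,0.003,-0.047,-1]]
```

View pics/l19.png

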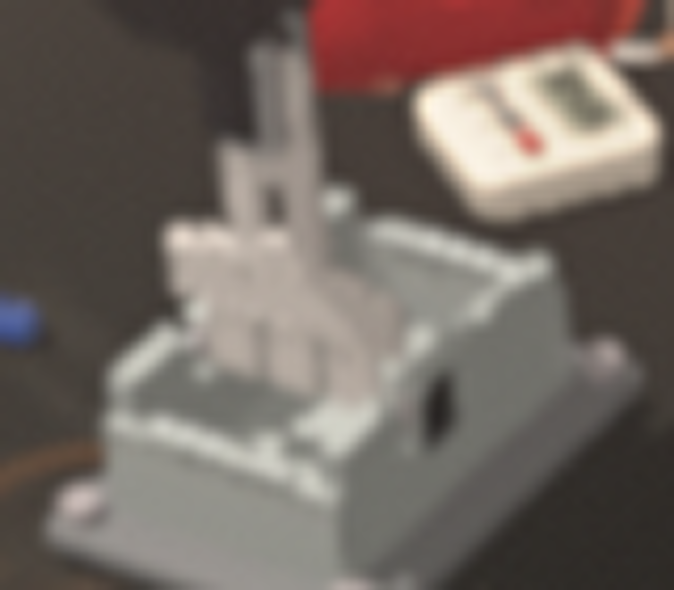

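```bash
cat > ov2.py <<'E'
from h import *
import sys
bx,by=float(sys.argv[1]),float(sys.argv[2]); sx,sy_=float(sys.argv[3]),float(sys.argv[4]); name=sys.argv[5]
s,R=st(); c=cam("scene"); x0,y0,x1,y1=155,165,215,212; f=13
i=cv2.resize(c["img"][y0:y1,x0:x1],None,fx=f,fy=f,interpolation=cv2.INTER_CUBIC)
def D(o,yaw,pts,col):
    q=[]
    for x,y,z in pts:
        u=proj(c,(o[0]+np.cos(yaw)*x-np.sin(yaw)*y,o[1]+np.sin(yaw)*x+np.cos(yaw)*y,z))+[bx,by]
        q.append((int((u[0]-x0+.5)*f),int((u[1]-y0+.5)*f)))
    cv2.polylines(i,[np.array(q)],True,col,1)
p=s["tcp_pos"]; yaw=np.arctan2(R[1,1],R[0,1]); g=p[2]+15.9
for x in(-3,3): D(p,yaw,[(x,-39,g-78),(x,39,g-78),(x,39,g-58),(x,-39,g-58)],(0,0,255))
for k in(1,-1):
    D((sx,sy_),.3,[(4,k*40,60),(-4,k*40,60),(-4,k*32,60),(4,k*32,60)],(0,255,0))
    D((sx,sy_),.3,[(-4,k*40,60),(-4,k*40,42),(4,k*40,42),(4,k*40,60)],(255,0,255))
cv2.imwrite(f"pics/{name}.png",i)
E
python3 ov2.py 1.5 2 457.9 253.9 ov3
```

```text
t 24.7 p [457.44 252.23 135.27] yawY 0.2984 tilt [-0.0007 -0.0003] F [ 0.11  0.25 -0.69] w 4.74 q [-0.85  0.52  0.31  1.97 -0.24  0.69 -0.09]
```

View pics/ov3.png

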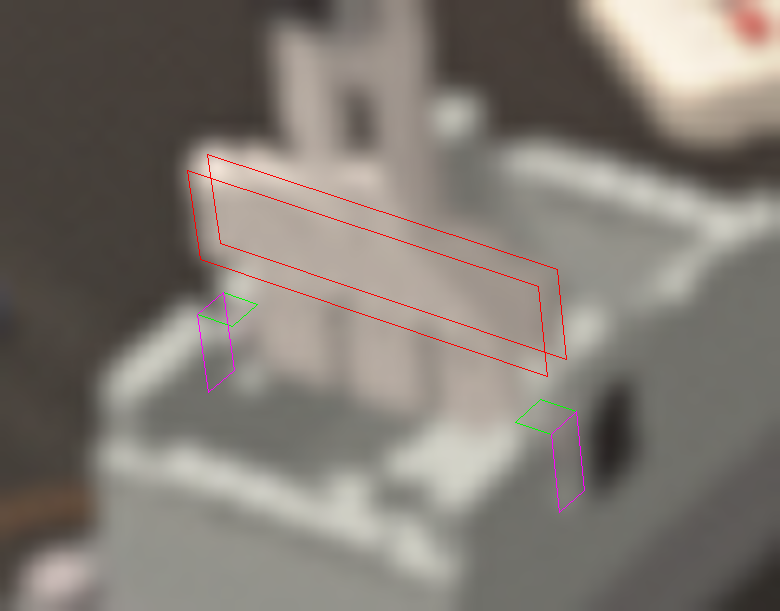

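Emit:
{"op": "play_rows", "data": {"series": [[-0.02,0,0,0.22,0,-0.045,-1],[0,0,0,0.1,0,0,-1],[0,0,0,0,0,0,-1]]}}

```text
time: 25.12
tcp_pos: [457.2, 253.9, 125.5]
tcp_rot: [2.762, 1.57, 1.492]
contact_force: [-0.5, 0.3, -2.1]
gripper_width: 5.0
```

```bash
cat > sl.py <<'E'
from h import *
s,R=st(); p=np.array(s["tcp_pos"]); d=p[:2]-[457.9,253.9]; print("t (toolY):",round(d@[np.cos(.3),np.sin(.3)],2)," n(-toolZ):",round(d@[-np.sin(.3),np.cos(.3)],2)," bar above floor:",round(p[2]+15.9-78-42,2), "Ft,Fn",np.round([np.dot(s["contact_force"][:2],[np.cos(.3),np.sin(.3)]),np.dot(s["contact_force"][:2],[-np.sin(.3),np.cos(.3)])],1))
E
python3 sl.py; python3 ov2.py 1.5 2 457.9 253.9 ov4
```

```text
t 25.12 p [457.18 253.94 125.51] yawY 0.3003 tilt [0.     0.0004] F [-0.5   0.27 -2.07] w 5.04 q [-0.84  0.53  0.3   1.97 -0.24  0.67 -0.09]
t (toolY): -0.67  n(-toolZ): 0.25  bar above floor: 21.41 Ft,Fn [-0.4  0.4]
t 25.12 p [457.18 253.94 125.51] yawY 0.3003 tilt [0.     0.0004] F [-0.5   0.27 -2.07] w 5.04 q [-0.84  0.53  0.3   1.97 -0.24  0.67 -0.09]
```

View pics/ov4.png

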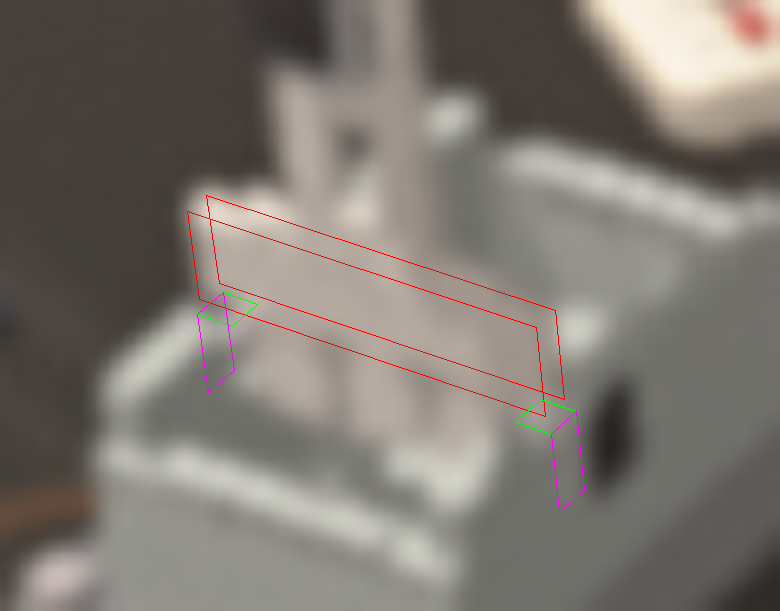

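Emit:
{"op": "play_rows", "data": {"series": [[0,0,0,0.05,0,0,-1],[0,0,0,0.03,0,0,-1]]}}

```text
time: 25.42
tcp_pos: [457.4, 254.0, 123.2]
tcp_rot: [2.263, 1.57, 0.992]
contact_force: [-0.1, -0.6, -0.2]
gripper_width: 5.2
```

Emit:
{"op": "play_rows", "data": {"series": [[0,0,0,0.03,0,0,-1]]}}

```text
time: 25.55
tcp_pos: [457.3, 254.0, 122.3]
tcp_rot: [2.279, 1.57, 1.008]
contact_force: [-0.1, -0.4, -0.6]
gripper_width: 4.9
```

Emit:
{"op": "play_rows", "data": {"series": [[0,0,0,0.03,0,0,-1]]}}

```text
time: 25.68
tcp_pos: [457.4, 254.0, 121.4]
tcp_rot: [2.261, 1.57, 0.991]
contact_force: [-0.3, -0.1, -0.5]
gripper_width: 5.4
```

Emit:
{"op": "play_rows", "data": {"series": [[0,0,0,0.03,0,0,-1]]}}

```text
time: 25.8
tcp_pos: [457.4, 254.0, 120.4]
tcp_rot: [2.249, 1.57, 0.979]
contact_force: [-0.2, -0.5, -0.3]
gripper_width: 4.9
```

```bash
python3 sl.py
```

```text
t 25.8 p [457.38 254.01 120.43] yawY 0.3003 tilt [0.0005 0.0008] F [-0.24 -0.52 -0.3 ] w 4.92 q [-0.84  0.54  0.3   1.98 -0.25  0.66 -0.08]
t (toolY): -0.47  n(-toolZ): 0.26  bar above floor: 16.33 Ft,Fn [-0.4 -0.4]
```

Already about 1.7 mm below the rim with no contact force, so the bar is entering the slots.

Emit:
{"op": "play_rows", "data": {"series": [[0,0,0,0.03,0,0,-1]]}}

```text
time: 25.92
tcp_pos: [457.4, 254.0, 119.5]
tcp_rot: [2.267, 1.57, 0.996]
contact_force: [0.1, -0.2, -0.4]
gripper_width: 5.1
```

Emit:
{"op": "play_rows", "data": {"series": [[0,0,0,0.03,0,0,-1]]}}

```text
time: 26.05
tcp_pos: [457.4, 254.0, 118.5]
tcp_rot: [2.266, 1.57, 0.995]
contact_force: [-0.6, -0.4, -0.0]
gripper_width: 5.2
```

Emit:
{"op": "play_rows", "data": {"series": [[0,0,0,0.03,0,0,-1]]}}

```text
time: 26.18
tcp_pos: [457.4, 254.0, 117.5]
tcp_rot: [2.236, 1.57, 0.965]
contact_force: [-0.2, -0.3, 0.3]
gripper_width: 5.3
```

Emit:
{"op": "play_rows", "data": {"series": [[0,0,0,0.03,0,0,-1]]}}

```text
time: 26.3
tcp_pos: [457.4, 254.0, 116.5]
tcp_rot: [2.27, 1.57, 0.999]
contact_force: [0.6, 0.2, -0.6]
gripper_width: 4.9
```

```bash
python3 sl.py
```

```text
t 26.3 p [457.36 254.02 116.54] yawY 0.3003 tilt [0.0005 0.0007] F [ 0.63  0.2  -0.65] w 4.87 q [-0.84  0.55  0.29  1.98 -0.25  0.65 -0.08]
t (toolY): -0.48  n(-toolZ): 0.28  bar above floor: 12.44 Ft,Fn [0.7 0. ]
```

Emit:
{"op": "play_rows", "data": {"series": [[0,0,0,0.03,0,0,-1],[0,0,0,0.03,0,0,-1]]}}

```text
time: 26.55
tcp_pos: [457.4, 254.0, 114.6]
tcp_rot: [2.285, 1.57, 1.015]
contact_force: [0.4, 0.4, 0.7]
gripper_width: 4.9
```

Emit:
{"op": "play_rows", "data": {"series": [[0,0,0,0.03,0,0,-1]]}}

```text
time: 26.68
tcp_pos: [457.3, 254.0, 113.7]
tcp_rot: [2.361, 1.57, 1.09]
contact_force: [-1.3, -0.2, 3.0]
gripper_width: 5.1
```

Emit:
{"op": "play_rows", "data": {"series": [[0,0,0,0.03,0,0,-1]]}}

```text
time: 26.8
tcp_pos: [457.3, 254.1, 112.9]
tcp_rot: [2.388, 1.57, 1.118]
contact_force: [-1.6, -0.4, 3.4]
gripper_width: 5.3
```

Emit:
{"op": "play_rows", "data": {"series": [[0,0,0,0.03,0,0,-1]]}}

```text
time: 26.92
tcp_pos: [457.3, 254.0, 112.0]
tcp_rot: [2.399, 1.57, 1.129]
contact_force: [-1.2, -1.1, 3.1]
gripper_width: 4.9
```

```bash
python3 sl.py;python3 ov2.py 1.5 2 457.9 253.9 ov5
```

```text
t 26.93 p [457.34 254.05 112.01] yawY 0.3004 tilt [0.0004 0.0009] F [-1.17 -1.1   3.08] w 4.95 q [-0.83  0.55  0.29  1.98 -0.25  0.64 -0.08]
t (toolY): -0.49  n(-toolZ): 0.31  bar above floor: 7.91 Ft,Fn [-1.4 -0.7]
t 26.93 p [457.34 254.05 112.01] yawY 0.3004 tilt [0.0004 0.0009] F [-1.17 -1.1   3.08] w 4.95 q [-0.83  0.55  0.29  1.98 -0.25  0.64 -0.08]
```

View pics/ov5.png

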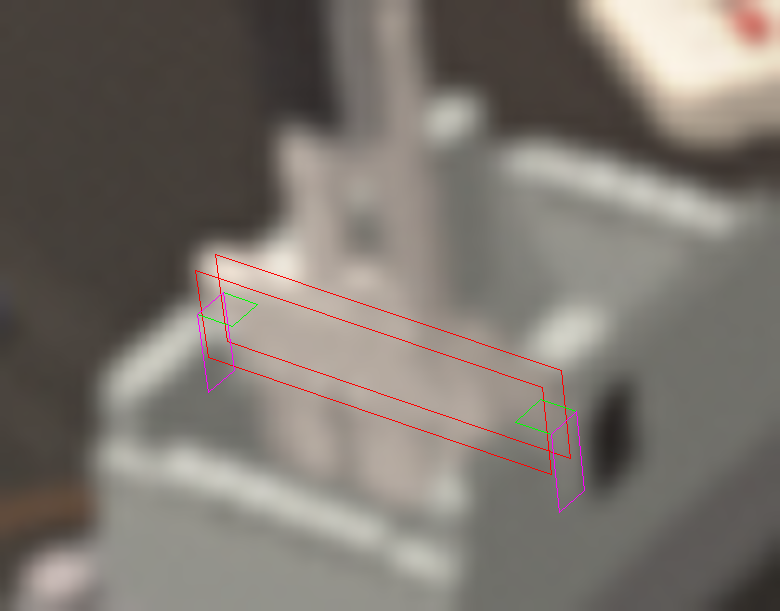

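Emit:
{"op": "play_rows", "data": {"series": [[0,0,0,0.03,0,0,-1],[0,0,0,0.03,0,0,-1]]}}

```text
time: 27.22
tcp_pos: [457.3, 254.1, 110.0]
tcp_rot: [2.426, 1.57, 1.155]
contact_force: [-1.4, -0.5, 3.5]
gripper_width: 4.9
```

Emit:
{"op": "play_rows", "data": {"series": [[0,0,0,0.03,0,0,-1],[0,0,0,0.03,0,0,-1]]}}

```text
time: 27.48
tcp_pos: [457.3, 254.1, 108.1]
tcp_rot: [2.431, 1.57, 1.16]
contact_force: [-1.3, -0.5, 3.4]
gripper_width: 5.3
```

Emit:
{"op": "play_rows", "data": {"series": [[0,0,0,0.03,0,0,-1]]}}

```text
time: 27.6
tcp_pos: [457.3, 254.1, 107.2]
tcp_rot: [2.419, 1.57, 1.149]
contact_force: [-1.5, -0.8, 3.2]
gripper_width: 5.4
```

Emit:
{"op": "play_rows", "data": {"series": [[0,0,0,0.025,0,0,-1]]}}

```text
time: 27.72
tcp_pos: [457.3, 254.1, 106.3]
tcp_rot: [2.418, 1.57, 1.147]
contact_force: [-1.0, -0.2, 3.9]
gripper_width: 4.6
```

Emit:
{"op": "play_rows", "data": {"series": [[0,0,0,0.025,0,0,-1]]}}

```text
time: 27.85
tcp_pos: [457.3, 254.1, 105.5]
tcp_rot: [2.416, 1.57, 1.146]
contact_force: [-0.6, -0.9, 3.9]
gripper_width: 5.3
```

```bash
python3 sl.py
```

```text
t 27.85 p [457.35 254.06 105.54] yawY 0.3004 tilt [0.0004 0.0009] F [-0.57 -0.88  3.89] w 5.27 q [-0.83  0.56  0.28  1.98 -0.26  0.63 -0.07]
t (toolY): -0.48  n(-toolZ): 0.32  bar above floor: 1.44 Ft,Fn [-0.8 -0.7]
```

Emit:
{"op": "play_rows", "data": {"series": [[0,0,0,0.02,0,0,-1]]}}

```text
time: 27.98
tcp_pos: [457.3, 254.1, 104.9]
tcp_rot: [2.469, 1.57, 1.198]
contact_force: [-1.0, -0.0, 3.7]
gripper_width: 4.8
```

Emit:
{"op": "play_rows", "data": {"series": [[0,0,0,0.02,0,0,-1]]}}

```text
time: 28.1
tcp_pos: [457.3, 254.1, 104.2]
tcp_rot: [2.418, 1.57, 1.147]
contact_force: [-1.0, 0.4, 3.5]
gripper_width: 4.8
```

Emit:
{"op": "play_rows", "data": {"series": [[0,0,0,0.02,0,0,-1]]}}

```text
time: 28.22
tcp_pos: [457.5, 254.2, 103.9]
tcp_rot: [2.309, 1.569, 1.039]
contact_force: [-3.4, -2.1, 19.6]
gripper_width: 5.1
```

Emit:
{"op": "play_rows", "data": {"series": [[0,0,0,-0.006,0,0,-1]]}}

```text
time: 28.35
tcp_pos: [457.4, 254.1, 104.1]
tcp_rot: [2.463, 1.57, 1.192]
contact_force: [-1.5, 0.3, -1.0]
gripper_width: 5.0
```

```bash
python3 sl.py
```

```text
t 28.35 p [457.38 254.07 104.11] yawY 0.3003 tilt [0.0004 0.0011] F [-1.5   0.34 -0.96] w 4.97 q [-0.83  0.57  0.28  1.99 -0.26  0.62 -0.07]
t (toolY): -0.44  n(-toolZ): 0.31  bar above floor: 0.01 Ft,Fn [-1.3  0.8]
```

Emit:
{"op": "play_rows", "data": {"series": [[0,0,0,0,0,0,-0.85],[0,0,0,0,0,0,-0.7],[0,0,0,0,0,0,-0.5],[0,0,0,0,0,0,-0.3],[0,0,0,0,0,0,-0.3]]}}

```text
time: 28.98
tcp_pos: [457.6, 254.1, 103.8]
tcp_rot: [2.176, 1.57, 0.905]
contact_force: [0.5, 0.9, -0.2]
gripper_width: 29.9
```

Emit:
{"op": "play_rows", "data": {"series": [[0,0,0,-0.3,0,0,-0.3],[0,0,0,-0.5,0,0,-0.3],[0,0,0,-0.7,0,0,-0.3],[0,0,0,-0.7,0,0,-0.3],[0,0,0,-0.7,0,0,-0.3],[0,0,0,-0.3,-0.6,0,-0.3],[0,0,0,0,-0.9,0,-0.3],[0,0,0,0,-0.5,0,-0.3],[0,0,0,0,0,0,-0.3]]}}

```text
time: 30.1
tcp_pos: [399.9, 236.0, 210.5]
tcp_rot: [2.045, 1.563, 0.774]
contact_force: [-0.0, 0.1, 0.3]
gripper_width: 29.7
```

```bash
python3 look.py l20 140 120 240 220; python3 look.py l21 290 150 420 260
python3 - <<'E'
from h import *
s=robot.state(); c=cam("top"); cv2.imwrite("pics/top1.png",c["img"]); C={n:cam(n) for n in("scene","top")}
for l in ["wide_comb_grip","middle_comb_grip","front_comb_grip","vial_1","petri_1","micropipette","tube_strip_1"]:
    r={n:robot.pinpoint(n,l) for n in C}
    print(l,{n:[(np.round(x["at"],1).tolist(),round(x["conf"],2)) for x in r[n][:2]] for n in r})
    if all(r.values()): x,e=tri([ray(C[n],r[n][0]["at"]) for n in C]); print("   ",x.round(1),np.round(e,1))
E
```

```text
t 30.1 p [399.88 236.01 210.47] yawY 0.2992 tilt [0.0056 0.0054] F [-0.04  0.11  0.26] w 29.67 q [-0.95  0.31  0.36  2.05 -0.15  0.8  -0.2 ]
t 30.15 p [400.47 236.21 210.45] yawY 0.299 tilt [0.0059 0.0055] F [ 0.17 -0.01  0.81] w 29.82 q [-0.95  0.31  0.36  2.05 -0.15  0.8  -0.2 ]
wide_comb_grip {'scene': [([180.5, 172.4], 0.96)], 'top': [([292.4, 253.8], 0.71), ([134.6, 243.4], 0.52)]}
    [368.4 -18.3 291.4] [74.1 74.1]
middle_comb_grip {'scene': [([368.6, 208.6], 0.58)], 'top': [([344.8, 161.8], 0.44)]}
    [ 607.6 -173.3  158.6] [2.5 2.5]
front_comb_grip {'scene': [([366.1, 210.9], 0.75)], 'top': [([344.9, 160.1], 0.54)]}
    [ 609.6 -171.6  151.2] [1.4 1.4]
vial_1 {'scene': [([259.5, 245.3], 0.63)], 'top': [([244.1, 216.3], 0.54), ([290.6, 253.6], 0.22)]}
    [512.4  41.7 -16.9] [0.8 0.8]
petri_1 {'scene': [([264.7, 285.2], 0.69)], 'top': [([291.6, 251.7], 0.88)]}
    [427.6 -64.3 -10.4] [2.1 2.1]
micropipette {'scene': [([341.9, 337.4], 0.76), ([178.3, 172.6], 0.49)], 'top': [([386.0, 248.5], 0.69)]}
    [ 428.4 -275.     4.1] [3.9 3.9]
tube_strip_1 {'scene': [([222.7, 262.3], 0.55)], 'top': [([239.8, 267.1], 0.66)]}
    [400.6  49.6  -2.3] [4. 4.]
```

View pics/l20.png

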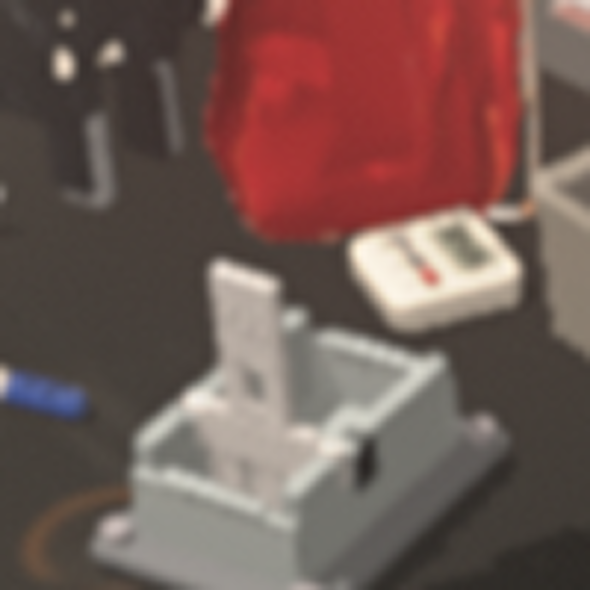

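View pics/l21.png

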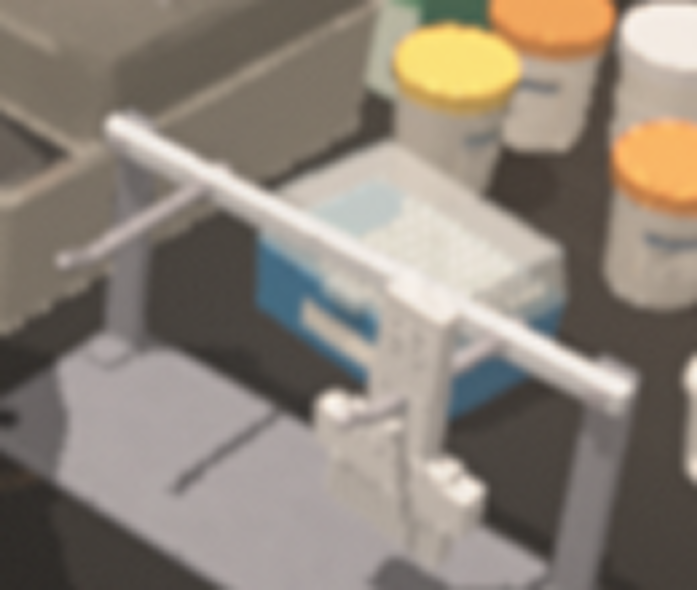

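View pics/top1.png

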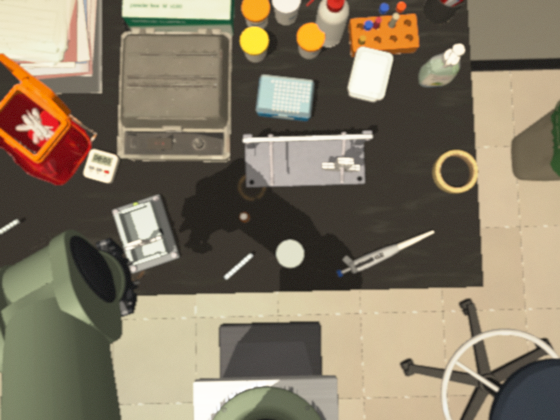

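Run:
```python
from h import *
c=cam("scene"); print(atz(c,(180.5-1.5,172.4-2),120)); print(np.round(robot.state()["joint_vel"],3)); print(robot.hand_in())
```

```text
[453.88300457 252.90208964 120.        ]
[-0.001 -0.     0.002  0.    -0.001  0.001  0.   ]
the job is handed in; nothing more can be done
None
```

The job is done and handed in, at about 30.5 s of the 64 s allowed. `hand_in` gave no verdict.

**Narrow combs:** I pinched the front and middle combs together and took them off the full hook. The spare wire's bend measured about 0.09 rad in the top camera. I turned the combs to match it, threaded them on and left them hanging near the middle of the wire. The last picture shows both hanging upright, at about x ≈ 608, y ≈ −172 mm. Forces stayed around 4 N or less, and the highest reading was a deliberate sideways touch on the full hook.

**Wide comb:** I took it off the full hook and pressed it into both tray slots. The clips pushed back with 3–4 N, then the bar stopped hard at the computed slot-floor height, within about 0.1 mm. That stop peaked at 19.6 N, under the 25 N limit but more than I had aimed for. I eased off at once and released. The tool was yawed 0.300 rad against a measured tray yaw of 0.300.

**Last checks:** The final picture shows the wide comb upright in both slots, the full hook empty and the gripper clear of everything. The vial, petri dish, pipette and tube strip look unmoved in both camera views. Three readings disagreed or were poor:
- **Wide comb in the top camera:** the network's best guess was the petri dish, so I did not use it.
- **Wide comb in the scene camera:** it read about 4 mm off the slot centre I had measured. I put that down to the scene camera's bias of about 2 px, because the stop height, clip forces and picture all say the comb is home.
- **Petri dish position:** it came out about 9 mm from the first reading, though the height was also off, which points to network scatter rather than movement.

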